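# Load a centrifuge rotor in balance and put its lid on

### The arm

A 6-joint arm with a two-finger parallel gripper is mounted at the origin on a cart in front of the work surface, level with it; the furniture and walls round the work are solid. World frame = base frame: x ahead of the robot, y to its left, z up, the work surface at z = 0. Lengths are in mm, angles in rad, forces in N, time in s.
With the tool pointing down it reaches from about 250 to 775 mm from the base axis. Payload 8.9 kg.
Tool frame: the origin (TCP) lies at the very end of the fingers, on their centre line; the grasp point (between the pads) lies 19 mm behind it; x points along the fingers, y is the direction in which the jaws open and shut, and the axes are right-handed (so a half turn about x gives the same grasp; the last joint's range is limited). The gripper opens to 85 mm and grips with 20 to 120 N. Pads are 22 mm wide; open, the fingers measure 114 mm over their backs; the gripper's body (76 mm by 85 mm) begins 54 mm behind the grasp point. The pads swing forward as they close: fully open they stand 13 mm farther back than shut.
Start: joints at [1.08, 0.291, -0.153, 1.127, 0, 1.431], TCP at [180.903, 492.847, 231.305] pointing down, gripper open.
Joint ranges: [-2.52, 2.52], [-0.91, 1.74], [-1.3, 1.37], [-1.96, 2.02], [-1.52, 1.47], [-3.14, 3.14]. Speed limits (rad/s): [2.22, 2.22, 2.79, 3.14, 3.14, 3.14].

### API

Orientations are given as a rotation vector (axis times angle).
In Python, from station import * gives the robot as it stands.
- The arm moves only by the tool servo_tool, never from a script. Its argument "commands" is a list of rows, each a list of 5 numbers: the shift along the world's x, y, z in units of 0.02 m (1.0 is 0.02 m), then the turn about the world's z in units of 0.08 rad (1.0 is 0.08 rad), then the opening, from 0 (shut) to 1 (fully open). In form: [[x, y, z, spin, fingers], ...]. A call has exactly 8 rows; each row shifts and turns the commanded pose from where the row before left it; what a row does not reach is not made up. A row lasts 1/8 s, in which the tool goes at most 62.5 mm and 10.7 degrees, less where a joint would pass 70% of its speed; a pose out of reach is approached as far as the arm can. A call with a number of a shift or a turn outside -1 to 1 is refused whole. A call with a gripper value outside its range is refused whole. The fingers move at their own pace and stop on an object; "force" is the grip in N (left out, the last holds). Time passes only in rows, so rows that do not move let the fingers close, or fill a call up. It gives the time, the measured TCP pose, the force and the opening at its end, in the units of the state.
- sense(): the state, without advancing time (a new reading comes with each control period).
- snapshot(name): name is "scene" or "side" or "wrist"; returns the picture (384x512x3 uint8, red, green, blue); there is no depth.
- camera_model(name): a dict with "intrinsics" (3x3 intrinsics, pixels), "eye" and "attitude" of the camera in the world. Camera axes: x right, y up, looking along -z (the intrinsics and any distortion apply to the point x, -y, -z); pixel columns grow to the right and rows downward; lengths in mm; the calibration is good to about 2 mm. A picture is of the moment at which its call begins: read the wrist's pose just before it. camera_model takes no time and is no camera call; for the wrist camera it gives the pose at the moment of the call.
- job_done(): hands the job in, once; it reports no verdict.
The state is a dict: "clock": time; "joint_pos": joint angles; "dq": joint speeds; "joint_torque": joint torques, N m; "position": TCP position; "ee_rot": TCP orientation; "wrist_force": force on the tool from outside, world axes, zero at the start; "wrist_torque": the same for the moment, N m; "width": finger opening in mm.
Only numpy, scipy, OpenCV 4.12 (cv2) and the standard library are available. Lean on these libraries where they do the work, as an engineer would, in place of code of your own. Each camera call takes 0.05 s, during which the arm holds its last target.

### The job

Load the centrifuge rotor so that it is balanced: stand each of the four capped tubes, right down, in a well of its own width, with the two wide tubes straight across the rotor from each other and the two slim tubes straight across from each other. Then set the rotor's lid on the hub so that it lies flat on it. Do not knock any tube over, and leave the vials and the stopper on the worktop where they are.

Things in the scene. Friction and masses are not known exactly. Their poses are not given: they have to be found in the camera images.
- rotor: Round aluminium rotor, 196 mm diameter, turning easily (0.04 N m) on a fixed low stand. Origin: its axis, at its underside (30 mm above worktop), z up. Wells centred 76 mm from the axis: 34 mm wide ones 0, 90, 180, 270 deg from its x axis, 23 mm narrow ones at 45, 135, 225, 315. Top z 68 mm, well floors z 12, mouths flared. Hub 34 mm thick, shoulder z 108; on it a tapered pin, 14 mm thick, 22 tall
- rotor_lid: Grey round lid, 196 mm diameter, 6 mm plate, lying flat with its black knob up, across the tubes from the rotor. Origin: centre of underside, z up. Knob on the axis, 30 mm diameter, its top at z 34 mm. A blind bore in the underside, 22 mm diameter, 30 deep, goes over the hub's pin; the lid then rests on the hub's shoulder, clear of the caps of seated tubes. About 200 g, may differ by a third
- wide_tube_a: Wide centrifuge tube, frosted plastic, broad ribbed white screw cap; one of two alike, interchangeable. Stands upright on the worktop. Origin: centre of underside, z up the tube. 90 mm tall; body 29 mm diameter, tapering over the lowest 16 mm to a 20 mm flat foot; cap 33 mm diameter, the top 22 mm. Seated in a wide well it stands 34 mm proud of the rotor's top. 55 g
- wide_tube_b: Wide centrifuge tube, frosted plastic, broad ribbed white screw cap; one of two alike, interchangeable. Stands upright on the worktop. Origin: centre of underside, z up the tube. 90 mm tall; body 29 mm diameter, tapering over the lowest 16 mm to a 20 mm flat foot; cap 33 mm diameter, the top 22 mm. Seated in a wide well it stands 34 mm proud of the rotor's top. 55 g
- slim_tube_a: Slim centrifuge tube, frosted plastic, small ribbed white screw cap; one of two alike, interchangeable. Stands upright on the worktop. Origin: centre of underside, z up the tube. 86 mm tall; body 18 mm diameter, tapering over the lowest 16 mm to a 14 mm flat foot; cap 21 mm diameter, the top 20 mm. Seated in a narrow well it stands 30 mm proud of the rotor's top. 22 g
- slim_tube_b: Slim centrifuge tube, frosted plastic, small ribbed white screw cap; one of two alike, interchangeable. Stands upright on the worktop. Origin: centre of underside, z up the tube. 86 mm tall; body 18 mm diameter, tapering over the lowest 16 mm to a 14 mm flat foot; cap 21 mm diameter, the top 20 mm. Seated in a narrow well it stands 30 mm proud of the rotor's top. 22 g
- vial_0: Bystander among the tubes: small sample vial, 22 mm diameter, 45 mm tall (half a tube's height), white cap. Origin at the centre of its underside. Not to be moved.
- vial_1: Bystander behind the tubes: small sample vial, 22 mm diameter, 45 mm tall, black cap. Origin at the centre of its underside. Not to be moved.
- vial_2: Bystander behind the tubes: small sample vial, 22 mm diameter, 45 mm tall, blue cap. Origin at the centre of its underside. Not to be moved.
- stopper: Bystander behind the tubes: dark grey tapered rubber stopper, 42 mm diameter, 28 mm tall. Origin at the centre of its underside. Not to be moved.
Not all that is in view belongs to the job. Of the things that look like the rotor_lid, the larger one is meant.

How it is judged:
By the outcome, as a careful person would: the job done as asked, in the order asked, and still so for the second after the job is handed in, with the robot touching nothing.
It also fails if it takes over 128 s, if anything falls off the work surface, if the arm or the gripper's body presses on something with over 40 N, if the wrist force passes 120 N, or if a joint passes its speed limit or range.

## Working session

There is one attempt and no reset: what is moved stays moved. The work goes in short steps, Python scripts to look and compute and a tool call to move; the robot and the scene stay as the last step left them, time stands still between calls to the robot, and variables do not carry over. Pictures are saved under pics/ and viewed, and the job is handed in when it is done.

Besides the shell and the picture viewer there is one more tool, called after "Call:" as a command line: name --pt "numbers of a row" for each row, then --argument value for the rest. servo_tool: Moves the arm, as the interface text tells. Its arguments: {"type":"object","properties":{"commands":{"type":"array","items":{"type":"array","items":{"type":"number","minimum":-1,"maximum":1}}},"force":{"type":"number"}},"required":["commands"]}

```bash
ls; mkdir -p pics
python3 - <<'E'
from station import *
import cv2
s=sense();print(s)
for n in ("scene","side","wrist"):
    im=snapshot(n);cv2.imwrite(f"pics/{n}0.png",im[:,:,::-1])
    m=camera_model(n);print(n,m)
E
```

```text
pics
{'clock': 0.0, 'joint_pos': array([ 1.07970311e+00,  2.91316383e-01, -1.54132830e-01,  1.12672340e+00,
        3.89194185e-06,  1.43149043e+00]), 'dq': array([ 1.50365019e-03,  7.72595926e-05,  2.43215892e-04, -1.85876373e-03,
       -7.99577125e-04,  1.11941146e-03]), 'joint_torque': array([-1.25999017e-03, -5.37138534e+01,  3.31375444e+01,  1.55952678e-02,
       -4.74995195e-04, -3.70261688e-06]), 'position': array([180.68389655, 492.4435465 , 230.71114062]), 'ee_rot': array([ 0.27502053,  1.55354443, -0.27708283]), 'wrist_force': array([ 0.36786927,  0.34377711, -0.02648251]), 'wrist_torque': array([ 0.00842527,  0.05976451, -0.02313075]), 'width': 85.22142602670351}
scene {'intrinsics': array([[397.1569439 ,   0.        , 254.08240632],
       [  0.        , 397.1569439 , 192.61335384],
       [  0.        ,   0.        ,   1.        ]]), 'eye': array([-296.39481653,  676.62976224,  851.37393447]), 'attitude': array([ 0.54676136, -0.9322904 , -1.9093732 ])}
side {'intrinsics': array([[455.85338286,   0.        , 250.1287328 ],
       [  0.        , 455.85338286, 194.40121722],
       [  0.        ,   0.        ,   1.        ]]), 'eye': array([  511.08313644, -1148.58949388,   826.74971446]), 'attitude': array([ 1.0291893 , -0.0362624 , -0.03852444])}
wrist {'intrinsics': array([[311.44557307,   0.        , 255.0994545 ],
       [  0.        , 311.44557307, 189.81344524],
       [  0.        ,   0.        ,   1.        ]]), 'eye': array([116.76029665, 515.86106547, 373.30814004]), 'attitude': array([-0.23332952, -0.16096464,  1.21151747])}
```

View pics/scene0.png

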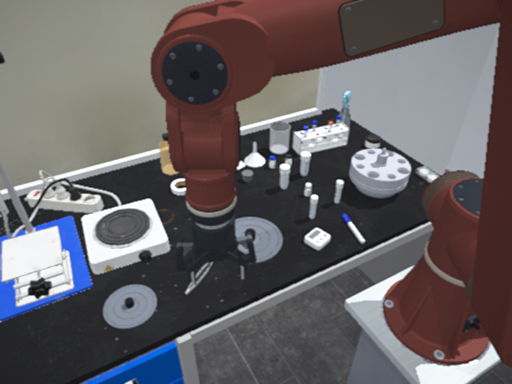

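View pics/side0.png

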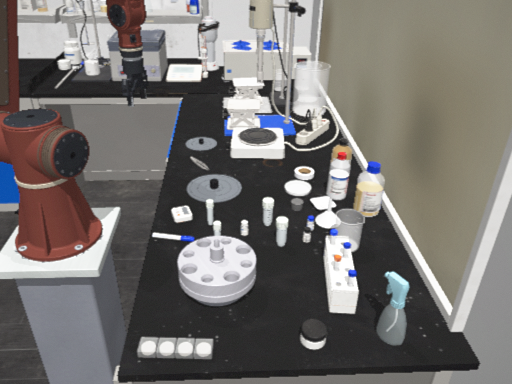

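View pics/wrist0.png

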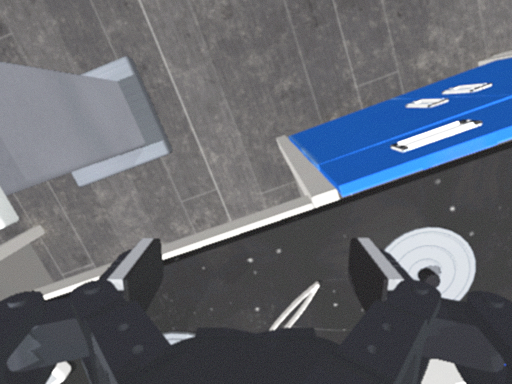

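```bash
cat > h.py <<'E'
from station import *
import numpy as np, cv2
from scipy.spatial.transform import Rotation as R
def ray(m,u,v):
    K=m["intrinsics"];d=np.linalg.inv(K)@np.array([u,v,1.]);d=np.array([d[0],-d[1],-d[2]])
    return m["eye"],R.from_rotvec(m["attitude"]).apply(d)
def at(m,u,v,z):
    e,d=ray(m,u,v);return e+d*(z-e[2])/d[2]
def proj(m,P):
    c=R.from_rotvec(m["attitude"]).inv().apply(np.asarray(P,float)-m["eye"]);c=np.atleast_2d(c)
    q=np.c_[c[:,0],-c[:,1],-c[:,2]]@m["intrinsics"].T;return q[:,:2]/q[:,2:]
def crop(im,x0,y0,x1,y1,s,name):
    c=cv2.resize(im[y0:y1,x0:x1],None,fx=s,fy=s,interpolation=cv2.INTER_CUBIC);cv2.imwrite(name,c)
E
python3 - <<'E'
from h import *
crop(cv2.imread("pics/side0.png"),140,160,340,310,4,"pics/side0c.png")
crop(cv2.imread("pics/scene0.png"),230,130,420,270,4,"pics/scene0c.png")
E
```

```text
(no output)
```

View pics/side0c.png

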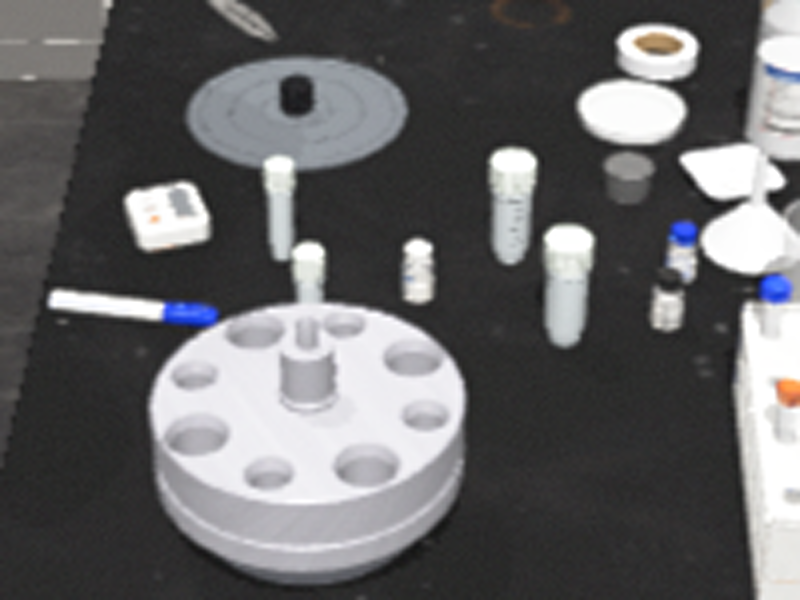

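View pics/scene0c.png

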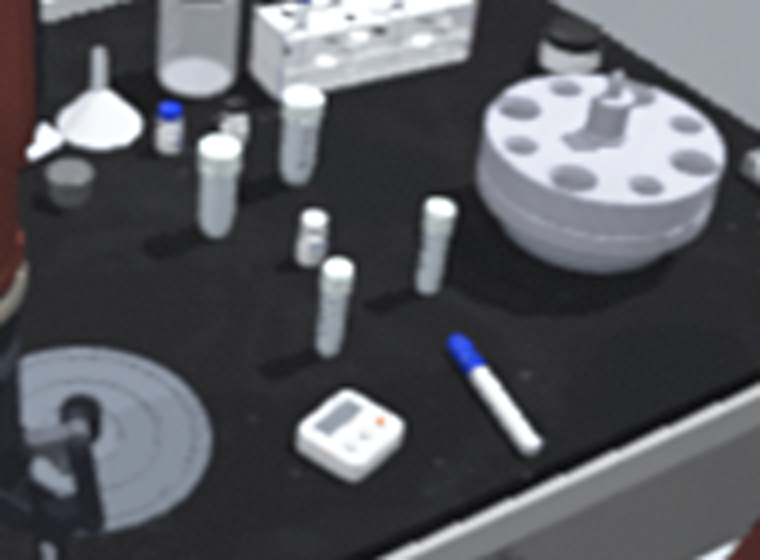

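Run:
```python
from h import *
a=camera_model("side");b=camera_model("scene")
S=lambda p:(140+p[0]/4,160+p[1]/4); C=lambda p:(230+p[0]/4,130+p[1]/4)
np.set_printoptions(precision=1,suppress=True)
for n,p,q,z in [("S1",(281,163),(338,267),86),("S2",(310,252),(439,206),86),("W1",(513,160),(219,146),90),("W2",(569,237),(302,96),90),("knob",(297,80),(82,403),34),("pin",(308,320),(617,75),160)]:
    print(n,at(a,*S(p),z),at(b,*C(q),z))
for n,z,L in (("side",98,[(257,332),(413,357),(367,467),(197,436),(346,323),(425,415),(269,473),(195,376)]),):
    P=np.array([at(a,*S(p),z) for p in L]);print(P, P[:4].mean(0))
    c=P.mean(0)[:2]
    for p in P: print(np.linalg.norm(p[:2]-c),np.degrees(np.arctan2(*(p[:2]-c)[::-1])))
P=np.array([at(b,*C(p),98) for p in [(519,107),(695,162),(574,178),(566,88),(521,146),(646,186),(687,124),]]);print(P,P[:].mean(0))
print(at(b,*C((601,138)),98),at(a,*S((308,405)),98))
```

```text
S1 [456.  48.  86.] [451.   46.9  86. ]
S2 [479.7 -73.2  86. ] [476.1 -71.8  86. ]
W1 [634.3  40.6  90. ] [630.6  41.4  90. ]
W2 [665.9 -65.9  90. ] [661.6 -65.7  90. ]
knob [462.7 271.8  34. ] [461.5 266.6  34. ]
pin [ 482.5 -253.3  160. ] [ 474.5 -243.2  160. ]
[[ 446.6 -182.1   98. ]
 [ 548.1 -212.1   98. ]
 [ 516.9 -317.2   98. ]
 [ 414.  -285.4   98. ]
 [ 505.1 -174.2   98. ]
 [ 553.5 -270.4   98. ]
 [ 458.7 -320.4   98. ]
 [ 408.9 -227.    98. ]] [ 481.4 -249.2   98. ]
75.12350872085298 117.6961255125313
75.99348278153086 28.692057328745587
77.19965648745523 -62.6940487870883
76.8550900865182 -151.4059186485164
78.06552575516396 72.41106840395268
75.21515783644648 -16.854681346266418
75.3599611194062 -107.54805952426968
75.68779288072983 163.39868925946553
[[ 545.4 -213.3   98. ]
 [ 410.  -285.3   98. ]
 [ 441.2 -181.4   98. ]
 [ 549.2 -270.6   98. ]
 [ 498.  -174.5   98. ]
 [ 404.3 -224.9   98. ]
 [ 455.  -321.8   98. ]] [ 471.9 -238.8   98. ]
[ 474.5 -241.9   98. ] [ 481.  -258.2   98. ]
```

Run:
```python
from h import *
np.set_printoptions(precision=3,suppress=True)
s=sense();print(R.from_rotvec(s["ee_rot"]).as_matrix())
m=camera_model("wrist");print(R.from_rotvec(m["attitude"]).as_matrix(),m["eye"]-s["position"])
print(R.from_rotvec(s["ee_rot"]).inv().apply(m["eye"]-s["position"]))
for uv in [(256,192),(0,0),(512,0),(0,384),(512,384),(256,340)]: print(uv,at(m,*uv,90))
b=camera_model("scene");print(at(b,308,183,45))
```

```text
[[-0.001  0.345  0.939]
 [-0.001  0.939 -0.345]
 [-1.    -0.001 -0.   ]]
[[ 0.345 -0.906 -0.247]
 [ 0.939  0.332  0.092]
 [-0.001 -0.263  0.965]] [-63.98   23.314 142.448]
[-142.436   -0.304  -68.118]
(256, 192) [191.466 488.888  90.   ]
(0, 0) [-31.404 349.868  90.   ]
(512, 0) [111.436 738.382  90.   ]
(0, 384) [304.225 137.361  90.   ]
(512, 384) [503.84  683.737  90.   ]
(256, 340) [348.161 431.489  90.   ]
[563.002 -11.79   45.   ]
```

```bash
cat >> h.py <<'E'
RT0=None
def wcam(tcp):
    s=sense();m=dict(camera_model("wrist"));m["eye"]=m["eye"]-s["position"]+np.asarray(tcp,float);return m
E
python3 - <<'E'
from h import *
np.set_printoptions(precision=0,suppress=True)
T=[[453,47,86],[478,-72,86],[632,41,90],[663,-66,90]]
Rr=[[480,-249,98]]+[[480+98*np.cos(t),-249+98*np.sin(t),98] for t in np.arange(4)*np.pi/2]
for t in [(560,0,230),(600,-10,300),(640,-20,300),(560,-60,340),(640,-60,340)]: print(t,proj(wcam(t),T).tolist())
for t in [(480,-249,230),(520,-260,260),(530,-250,300)]: print(t,proj(wcam(t),Rr).tolist())
E
```

```text
(560, 0, 230) [[264.3561930373501, 45.38908561295287], [149.40098581612207, 123.1822919388446], [320.4721712859511, 233.76749698062883], [230.07113872645803, 292.9350818862307]]
(600, -10, 300) [[258.53980669994917, 14.606943001666822], [163.21300736049673, 80.87845808391249], [306.4952129740852, 176.86331866426394], [230.28930500725144, 229.7919171733424]]
(640, -20, 300) [[254.23277559338035, -31.293646100672465], [155.9849347992256, 39.57106427600855], [304.16597732658136, 141.30515868977125], [225.83701939013366, 197.4762655852604]]
(560, -60, 340) [[310.10939860494597, 43.48303924335322], [223.430245197111, 100.83650735661841], [347.67385465569635, 185.26051020171963], [277.67224209683314, 232.3479793628931]]
(640, -60, 340) [[288.32691611175454, -30.4174489303012], [197.95042844177198, 33.56392121685135], [330.1228550109473, 126.4498564964048], [257.4553573763646, 178.39776461754096]]
(480, -249, 230) [[255.73355745105818, 182.6155353037174], [289.9666990346213, 273.2752317549398], [360.44706368588913, 145.33430997100444], [215.1015728789744, 75.00977033108138], [157.49698139580784, 217.59077450176994]]
(520, -260, 260) [[252.1579196715303, 133.57091481235008], [284.75339481854616, 222.83650930348307], [350.2758670547515, 97.08186903805648], [213.86769478119717, 28.709743971351127], [159.75497841384674, 167.9346091532242]]
(530, -250, 300) [[240.70302630973717, 124.74457695869366], [270.7272206890736, 205.46363115368618], [327.4514473083509, 92.12465150826614], [206.0528671462208, 31.588769344087755], [158.46768793182565, 155.66745228481653]]
```

Call:
servo_tool --pt "0.7 -1 0.2 0 1" --pt "0.7 -1 0.2 0 1" --pt "0.7 -1 0.2 0 1" --pt "0.7 -1 0.2 0 1" --pt "0.7 -1 0.2 0 1" --pt "0.7 -1 0.2 0 1" --pt "0.7 -1 0.2 0 1" --pt "0.7 -1 0.2 0 1"

```text
clock: 1.15
position: [293.2, 332.1, 263.3]
ee_rot: [0.276, 1.553, -0.276]
wrist_force: [0.0, 0.3, -0.3]
width: 85.4
```

Call:
servo_tool --pt "1 -1 0.2 0 1" --pt "1 -1 0.2 0 1" --pt "0.8 0 0 0 1" --pt "0.8 0 0 0 1" --pt "0.8 0 0 0 1" --pt "0.8 0 0 0 1" --pt "0.8 0 0 0 1" --pt "0 0 0 0 1"

```text
clock: 2.15
position: [413.9, 292.9, 270.9]
ee_rot: [0.276, 1.553, -0.277]
wrist_force: [-0.8, -0.6, 0.3]
width: 85.4
```

Run:
```python
from h import *
s=sense();print(s["clock"],s["position"],s["joint_pos"],s["dq"])
m=camera_model("wrist");im=snapshot("wrist");cv2.imwrite("pics/w1.png",im[:,:,::-1]);print(m["eye"],m["attitude"])
```

```text
2.15 [413.88682883 292.8706084  270.94916741] [ 4.71554913e-01  2.37452567e-01 -1.20540080e-01  1.21314110e+00
 -2.97071629e-05  8.24018221e-01] [ 0.01096695 -0.023907   -0.02951282  0.00908413  0.00434181  0.0108425 ]
[349.88045826 316.11168869 413.39033506] [-0.23287744 -0.16144548  1.21077304]
```

View pics/w1.png

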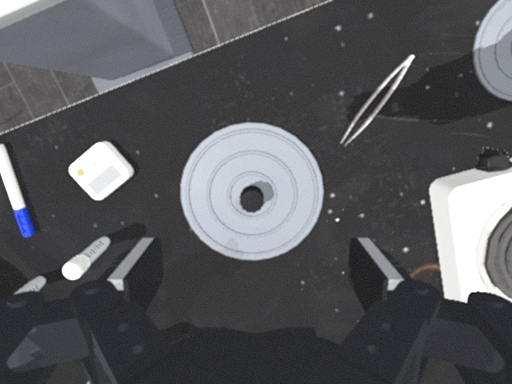

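Call:
servo_tool --pt "0.5 -1 0.1 0 1" --pt "0.5 -1 0.1 0 1" --pt "0.5 -1 0.1 0 1" --pt "0.5 -1 0.1 0 1" --pt "0.5 -1 0.1 0 1" --pt "0.5 -1 0.1 0 1" --pt "0.5 -1 0.1 0 1" --pt "0.5 -1 0.1 0 1"

```text
clock: 3.2
position: [492.6, 132.4, 287.5]
ee_rot: [0.276, 1.553, -0.276]
wrist_force: [0.2, 0.1, -0.1]
width: 85.6
```

Call:
servo_tool --pt "0.7 -1 0.1 0 1" --pt "0.7 -1 0.1 0 1" --pt "0.7 -1 0.1 0 1" --pt "0.7 -1 0.1 0 1" --pt "0.7 -1 0.1 0 1" --pt "0.8 -1 0.1 0 1" --pt "0 -1 0 0 1" --pt "0 0 0 0 1"

```text
clock: 4.2
position: [578.4, -8.4, 299.1]
ee_rot: [0.277, 1.554, -0.277]
wrist_force: [-0.9, 0.2, -0.7]
width: 85.1
```

Run:
```python
from h import *
s=sense();print(s["clock"],s["position"],s["joint_pos"],s["dq"])
m=camera_model("wrist");im=snapshot("wrist")[:,:,::-1].copy();cv2.imwrite("pics/w2.png",im);print(m["eye"],m["attitude"])
import pickle;pickle.dump((m,s),open("w2.pkl","wb"))
```

```text
4.2 [578.36048207  -8.40436253 299.12147174] [-1.40813281e-01  3.71916468e-01  1.40161790e-01  1.33977206e+00
 -1.51894779e-04  2.12600496e-01] [ 0.03022428 -0.01142889 -0.00551243  0.00261682  0.00980402  0.02202258]
[514.45764773  14.88272598 441.58035509] [-0.23251546 -0.16100103  1.20984635]
```

View pics/w2.png

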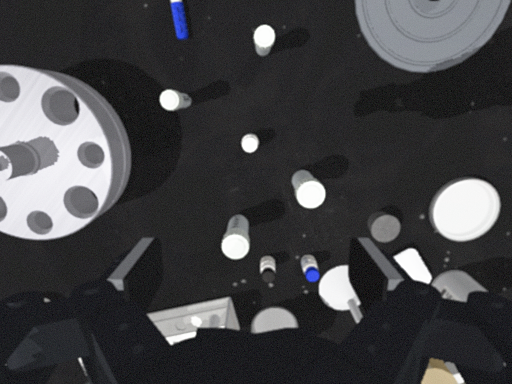

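Run:
```python
from h import *
im=cv2.imread("pics/w2.png")
L=[(264,36),(170,99),(311,193),(235,244)]
t=[cv2.resize(im[max(v-20,0):v+20,u-20:u+20],(280,280),interpolation=cv2.INTER_CUBIC) for u,v in L]
cv2.imwrite("pics/w2c.png",np.vstack([np.hstack(t[:2]),np.hstack(t[2:])]))
```

```text
(no output)
```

View pics/w2c.png

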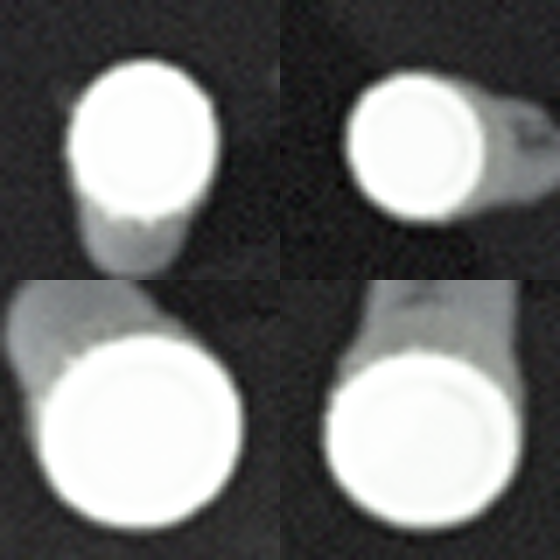

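Run:
```python
from h import *
import pickle
np.set_printoptions(precision=1,suppress=True)
m,s=pickle.load(open("w2.pkl","rb"))
for u,v,z in [(264.4,35.6,86),(169.3,99.4,86),(311.1,194.4,90),(235.6,246.4,90)]: print(at(m,u,v,z))
```

```text
[452.2  47.9  86. ]
[476.2 -71.6  86. ]
[632.1  41.3  90. ]
[663.6 -66.   90. ]
```

Call:
servo_tool --pt "0.9 0.82 -1 0 1" --pt "0.9 0.82 -1 0 1" --pt "0.9 0.82 -1 0 1" --pt "0 0 -1 0 1" --pt "0 0 -1 0 1" --pt "0 0 -1 0 1" --pt "0 0 -1 0 1" --pt "0 0 -1 0 0.7"

```text
clock: 5.25
position: [632.3, 42.9, 138.9]
ee_rot: [0.275, 1.553, -0.275]
wrist_force: [0.9, -0.2, 0.7]
width: 69.6
```

Call:
servo_tool --pt "0 -0.08 -1 0 0.7" --pt "0 0 -1 0 0.7" --pt "0 0 -1 0 0.7" --pt "0 0 -0.85 0 0.7" --pt "0 0 0 0 0.2" --pt "0 0 0 0 0.2" --pt "0 0 0 0 0.2" --pt "0 0 0 0 0.2" --force 40

```text
clock: 6.25
position: [633.2, 40.4, 62.9]
ee_rot: [0.276, 1.552, -0.276]
wrist_force: [-0.1, 0.9, -0.4]
width: 31.7
```

```bash
cat > look.py <<'E'
from h import *
import sys,pickle
k=sys.argv[1]
s=sense();print(s["clock"],s["position"],s["width"],s["wrist_force"])
for n in sys.argv[2:]:
    m=camera_model(n);im=snapshot(n)[:,:,::-1].copy();cv2.imwrite(f"pics/{n}_{k}.png",im);pickle.dump((m,s),open(f"{n}_{k}.pkl","wb"))
E
python3 look.py g1 wrist
```

```text
6.25 [633.24465991  40.4104151   62.86557789] 31.71863145587888 [-0.1339158   0.88969419 -0.43853757]
```

View pics/wrist_g1.png

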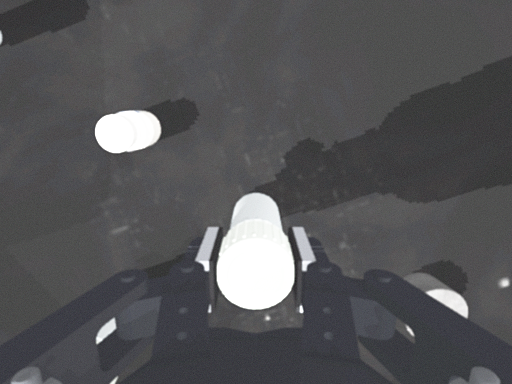

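Call:
servo_tool --pt "0 0 1 0 0.2" --pt "0 0 1 0 0.2" --pt "0 0 1 0 0.2" --pt "-0.5 -0.6 1 0 0.2" --pt "-0.5 -1 1 0 0.2" --pt "-0.5 -1 1 0 0.2" --pt "-0.5 -1 1 0 0.2" --pt "-0.5 -1 1 0 0.2"

```text
clock: 7.3
position: [582.0, -53.4, 223.8]
ee_rot: [0.277, 1.553, -0.277]
wrist_force: [0.8, 0.5, 0.1]
width: 31.9
```

Call:
servo_tool --pt "-0.5 -1 0 0 0.2" --pt "-0.5 -1 0 0 0.2" --pt "-0.4 -1 0 0 0.2" --pt "-0.4 -1 0 0 0.2" --pt "0 -1 0 0 0.2" --pt "0 -1 0 0 0.2" --pt "0 -1 0 0 0.2" --pt "0 0 0 0 0.2"

```text
clock: 8.3
position: [547.0, -193.2, 222.1]
ee_rot: [0.277, 1.553, -0.277]
wrist_force: [0.3, -0.3, -1.0]
width: 31.8
```

```bash
python3 look.py p1 wrist side
```

```text
8.3 [ 546.95372389 -193.21185826  222.05496873] 31.794775057229607 [ 0.27297985 -0.32240678 -1.0210041 ]
```

View pics/wrist_p1.png

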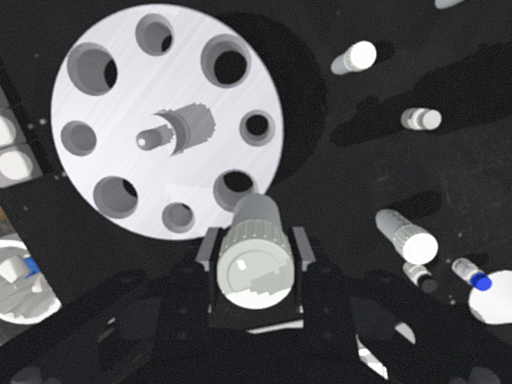

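Run:
```python
from h import *
crop(cv2.imread("pics/wrist_p1.png"),45,0,295,245,3.2,"pics/c1.png")
```

```text
(no output)
```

View pics/c1.png

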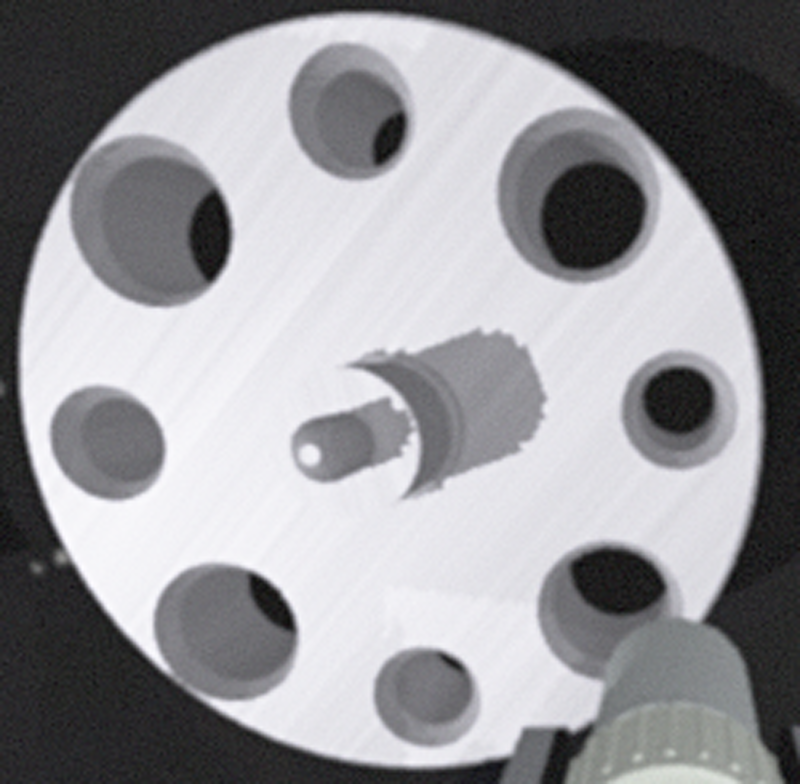

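```bash
cat >> h.py <<'E'
from scipy.optimize import least_squares
def fitrotor(m,px,x0=(480,-249.5,0.494)):
    # px: dict well index (k*45deg from rotor x) -> pixel
    ks=np.array(list(px));uv=np.array([px[k] for k in ks],float)
    def P(x):
        a=x[2]+ks*np.pi/4;return np.c_[x[0]+76*np.cos(a),x[1]+76*np.sin(a),np.full(len(ks),98.)]
    r=least_squares(lambda x:(proj(m,P(x))-uv).ravel(),x0,x_scale=(1,1,.01));return r.x,(proj(m,P(r.x))-uv)
E
python3 - <<'E'
from h import *
import pickle
np.set_printoptions(precision=2,suppress=True)
m,s=pickle.load(open("wrist_p1.pkl","rb"))
pts=[(152,221),(579,195),(226,631),(610,611),(351,111),(679,410),(108,442),(427,697)]
px={}
for p in pts:
    uv=(45+p[0]/3.2,p[1]/3.2);w=at(m,*uv,98);a=np.arctan2(w[1]+249.5,w[0]-480);k=round((a-.494)/(np.pi/4))%8;px[k]=uv
print(sorted(px))
x,r=fitrotor(m,px);print(x,np.degrees(x[2]));print(r)
for k in range(8):
    a=x[2]+k*np.pi/4;print(k,x[0]+76*np.cos(a),x[1]+76*np.sin(a))
b=at(m,256,274,222+27);print("cap",b)
E
```

```text
[0, 1, 2, 3, 4, 5, 6, 7]
[ 478.9  -247.43    0.49] 27.94207542242184
[[-0.18  0.09]
 [-0.07  0.17]
 [-0.06  0.14]
 [-0.01 -0.07]
 [ 0.28  0.  ]
 [ 0.2  -0.14]
 [-0.17  0.02]
 [-0.01 -0.21]]
0 546.04338601925 -211.82019724237588
1 501.19704682701473 -174.775517127844
2 443.29135175692124 -180.29212316619362
3 406.2466716423894 -225.13846235842882
4 411.763277680739 -283.0441574285223
5 456.60961687297424 -320.0888375430542
6 514.5153119430677 -314.5722315047045
7 551.5599920575995 -269.72589231246934
cap [ 546.61 -193.09  249.  ]
```

Run:
```python
from h import *
import pickle
m,s=pickle.load(open("wrist_p1.pkl","rb"))
t=np.arange(0,6.28,.5)
p=proj(m,np.c_[546.8+10*np.cos(t),-193.1+10*np.sin(t),np.full(len(t),159)]);print(p.min(0),p.max(0))
i=cv2.imread("pics/wrist_p1.png");
crop(i,200,170,310,310,5,"pics/c2.png")
```

```text
[241.55554497 192.72154306] [269.83295885 219.78299323]
```

View pics/c2.png

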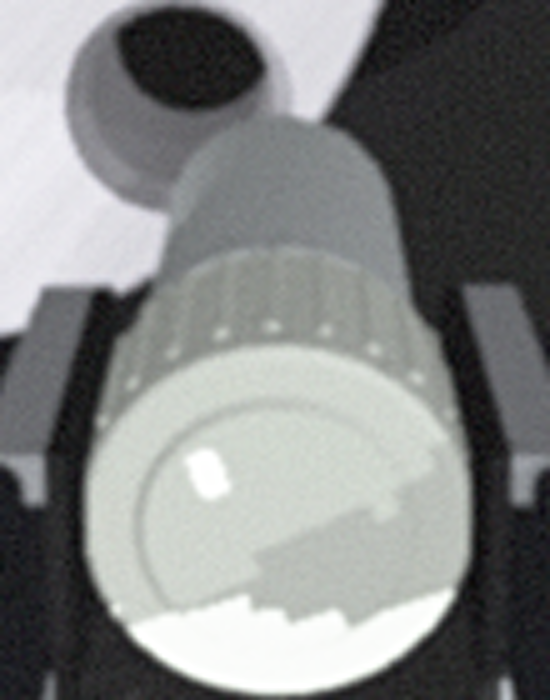

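Call:
servo_tool --pt "-0.05 -0.93 0 0 0.2" --pt "0 0 0 0 0.2" --pt "0 0 -1 0 0.2" --pt "0 0 -1 0 0.2" --pt "0 0 -0.7 0 0.2" --pt "0 0 0 0 0.2" --pt "0 0 0 0 0.2" --pt "0 0 0 0 0.2"

```text
clock: 9.4
position: [546.4, -210.3, 169.1]
ee_rot: [0.276, 1.552, -0.276]
wrist_force: [0.9, -0.0, -0.5]
width: 31.3
```

Call:
servo_tool --pt "0 -0.05 -0.4 0 0.2" --pt "0 0 -0.6 0 0.2" --pt "0 0 -0.6 0 0.2" --pt "0 0 -0.6 0 0.2" --pt "0 0 -0.6 0 0.2" --pt "0 0 -0.2 0 0.2" --pt "0 0 0 0 0.2" --pt "0 0 0 0 0.2"

```text
clock: 10.4
position: [546.2, -211.3, 108.8]
ee_rot: [0.276, 1.552, -0.276]
wrist_force: [0.3, -0.0, -0.4]
width: 31.8
```

Call:
servo_tool --pt "0 0 -0.15 0 0.2" --pt "0 0 0 0 0.2" --pt "0 0 0 0 0.65" --pt "0 0 0 0 0.65" --pt "0 0 1 0 0.65" --pt "0 0 1 0 0.65" --pt "0 0 1 0 0.65" --pt "0 0.3 1 0 0.65"

```text
clock: 11.4
position: [545.9, -205.4, 186.1]
ee_rot: [0.276, 1.553, -0.277]
wrist_force: [-0.0, 0.3, 0.3]
width: 55.6
```

```bash
python3 look.py r1 wrist
```

```text
11.4 [ 545.90462875 -205.40233442  186.06332359] 55.56474917872938 [-0.01104503  0.27304549  0.30174412]
```

View pics/wrist_r1.png

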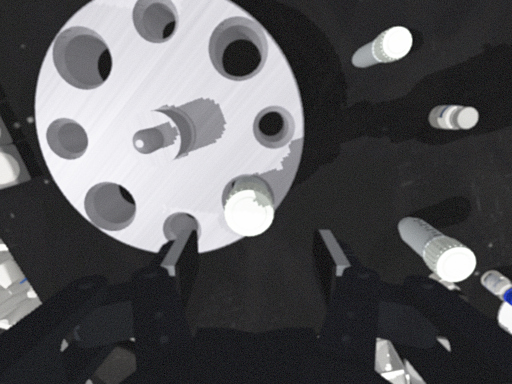

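Call:
servo_tool --pt "0.84 1 0 0 0.7" --pt "0.84 1 0 0 0.7" --pt "0.84 1 0 0 0.7" --pt "0.84 1 0 0 0.7" --pt "0.84 1 0 0 0.7" --pt "0.84 1 -0.5 0 0.7" --pt "0.84 0.98 -1 0 0.7" --pt "0 0 -1 0 0.7"

```text
clock: 12.45
position: [664.5, -63.7, 133.5]
ee_rot: [0.275, 1.554, -0.274]
wrist_force: [-0.4, -0.8, 0.3]
width: 59.8
```

Call:
servo_tool --pt "-0.04 -0.08 -0.9 0 0.7" --pt "0 0 -0.9 0 0.7" --pt "0 0 -0.9 0 0.7" --pt "0 0 -0.8 0 0.7" --pt "0 0 0 0 0.7" --pt "0 0 0 0 0.2" --pt "0 0 0 0 0.2" --pt "0 0 0 0 0.2" --force 40

```text
clock: 13.45
position: [663.4, -67.3, 66.3]
ee_rot: [0.276, 1.551, -0.276]
wrist_force: [-0.5, -1.0, 4.1]
width: 31.8
```

```bash
python3 look.py g2 wrist
```

```text
13.45 [663.41230786 -67.33301499  66.29053543] 31.79115147098894 [-0.53401967 -1.04974952  4.11810995]
```

View pics/wrist_g2.png

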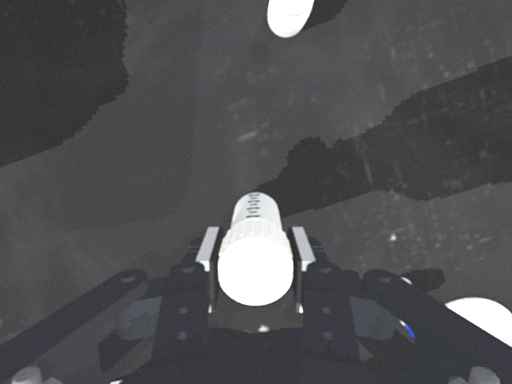

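Call:
servo_tool --pt "0 0 1 0 0.2" --pt "0 0 1 0 0.2" --pt "0 0 1 0 0.2" --pt "0 0 1 0 0.2" --pt "-0.9 -0.7 1 0 0.2" --pt "-0.9 -0.7 1 0 0.2" --pt "-0.9 -0.7 1 0 0.2" --pt "-0.9 -0.7 1 0 0.2"

```text
clock: 14.5
position: [589.9, -123.5, 225.9]
ee_rot: [0.276, 1.553, -0.276]
wrist_force: [0.3, 0.4, -0.3]
width: 31.9
```

Call:
servo_tool --pt "-0.95 -0.7 0.9 0 0.2" --pt "-1 -0.7 0 0 0.2" --pt "-1 -0.7 0 0 0.2" --pt "-1 -0.7 0 0 0.2" --pt "-1 -0.7 0 0 0.2" --pt "-1 -0.7 0 0 0.2" --pt "-1 -0.8 0 0 0.2" --pt "-1 -0.8 0 0 0.2"

```text
clock: 15.5
position: [430.9, -239.5, 243.4]
ee_rot: [0.276, 1.553, -0.276]
wrist_force: [-0.4, -0.1, -0.5]
width: 31.5
```

Call:
servo_tool --pt "-0.95 -0.8 0 0 0.2" --pt "0 -0.8 0 0 0.2" --pt "0 -0.5 0 0 0.2" --pt "0 0 0 0 0.2" --pt "0 0 0 0 0.2" --pt "0 0 0 0 0.2" --pt "0 0 0 0 0.2" --pt "0 0 0 0 0.2"

```text
clock: 16.5
position: [412.8, -281.0, 243.4]
ee_rot: [0.276, 1.553, -0.276]
wrist_force: [0.5, 0.0, -0.7]
width: 31.7
```

```bash
python3 look.py p2 wrist side
```

```text
16.5 [ 412.77735912 -280.97503185  243.36009134] 31.665572328377106 [ 0.46945021  0.04953395 -0.69672287]
```

View pics/wrist_p2.png

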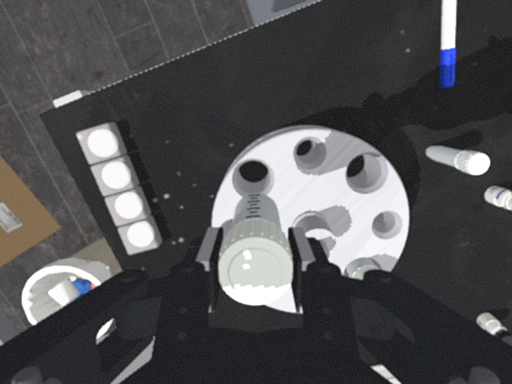

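View pics/side_p2.png

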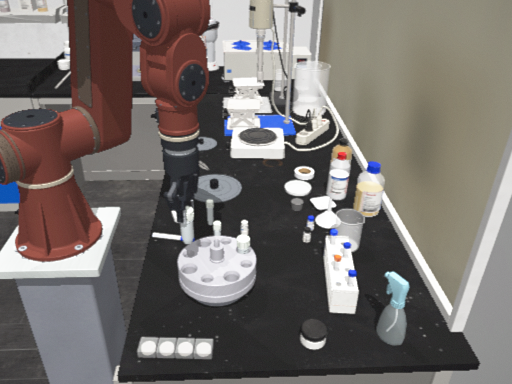

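Run:
```python
from h import *
import pickle
np.set_printoptions(precision=1,suppress=True)
crop(cv2.imread("pics/side_p2.png"),150,190,280,310,5.5,"pics/c3.png")
m,s=pickle.load(open("side_p2.pkl","rb"))
x=np.array([478.9,-247.4])+76*np.array([np.cos(.488),np.sin(.488)])
print(proj(m,[[*x,132],[*x,110],[*x,98]]), (proj(m,[[*x,132],[*x,110],[*x,98]])-[150,190])*5.5)
crop(cv2.imread("pics/wrist_p2.png"),200,110,420,310,3.6,"pics/c4.png")
```

```text
[[242.5 238.6]
 [242.4 245.5]
 [242.4 249.2]] [[508.6 267.1]
 [508.5 305.1]
 [508.4 325.5]]
```

View pics/c3.png

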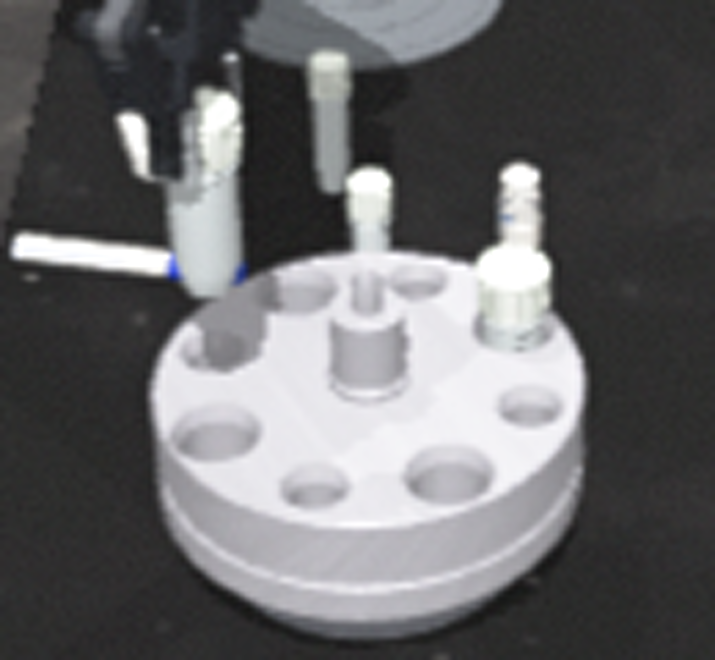

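View pics/c4.png

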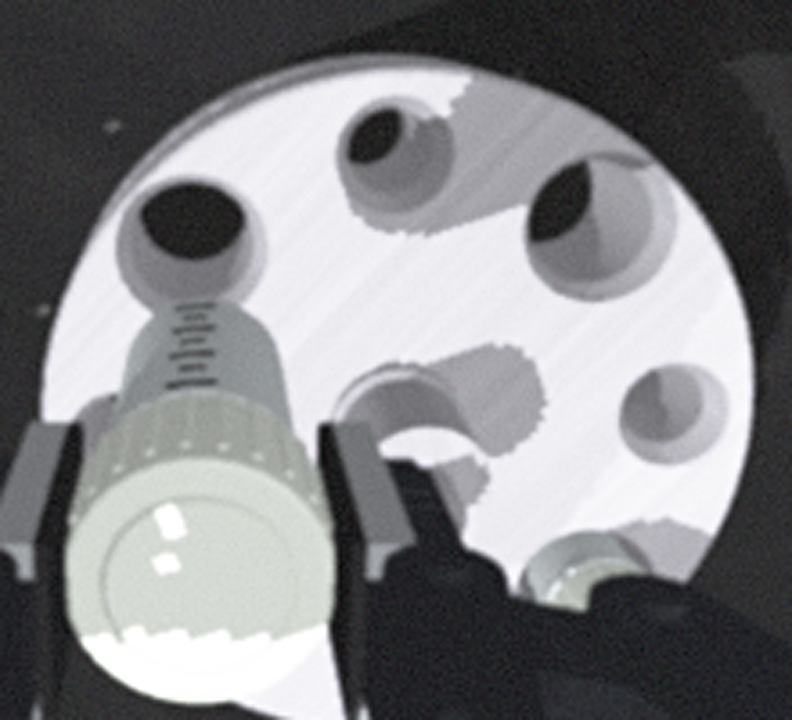

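Run:
```python
from h import *
import pickle
np.set_printoptions(precision=2,suppress=True)
m,s=pickle.load(open("wrist_p2.pkl","rb"))
C=lambda p:(200+p[0]/3.6,110+p[1]/3.6)
x,r=fitrotor(m,{4:C((192,242)),3:C((396,154)),2:C((602,227)),1:C((673,412))});print(x,r)
a=x[2]+np.pi;print(x[0]+76*np.cos(a),x[1]+76*np.sin(a)); print(at(m,255.6,271.7,243.4+27))
```

```text
[ 478.2  -247.55    0.48] [[-0.03  0.59]
 [ 0.11 -0.88]
 [-0.13 -0.22]
 [ 0.05  0.6 ]]
410.7475145571412 -282.5574307195183
[ 411.28 -280.62  270.4 ]
```

Call:
servo_tool --pt "-0.02 -0.1 -0.5 0 0.2" --pt "0 0 -1 0 0.2" --pt "0 0 -1 0 0.2" --pt "0 0 -1 0 0.2" --pt "0 0 0 0 0.2" --pt "0 0 0 0 0.2" --pt "0 0 0 0 0.2" --pt "0 0 0 0 0.2"

```text
clock: 17.6
position: [412.6, -283.4, 173.8]
ee_rot: [0.276, 1.552, -0.276]
wrist_force: [-0.2, -0.6, 0.1]
width: 31.5
```

```bash
python3 look.py p3 wrist
python3 - <<'E'
from h import *
crop(cv2.imread("pics/wrist_p3.png"),160,110,440,310,2.8,"pics/c5.png")
E
```

```text
17.6 [ 412.57244172 -283.41450533  173.84863277] 31.46265773682701 [-0.19999553 -0.61002168  0.13972993]
```

View pics/c5.png

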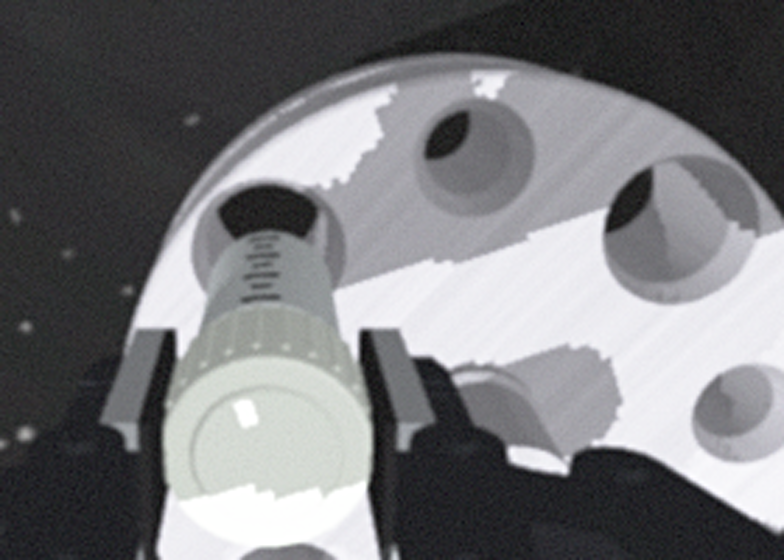

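Call:
servo_tool --pt "0 0 -0.5 0 0.2" --pt "0 0 -0.6 0 0.2" --pt "0 0 -0.6 0 0.2" --pt "0 0 -0.6 0 0.2" --pt "0 0 -0.6 0 0.2" --pt "0 0 -0.3 0 0.2" --pt "0 0 0 0 0.2" --pt "0 0 0 0 0.2"

```text
clock: 18.65
position: [412.4, -283.2, 109.5]
ee_rot: [0.276, 1.553, -0.276]
wrist_force: [-0.2, -0.8, 0.6]
width: 31.5
```

Call:
servo_tool --pt "0 0 -0.2 0 0.2" --pt "0 0 0 0 0.2" --pt "0 0 0 0 0.65" --pt "0 0 0 0 0.65" --pt "0 0 1 0 0.65" --pt "0 0 1 0 0.65" --pt "0 0 1 0 0.65" --pt "0 0 1 0 0.65"

```text
clock: 19.65
position: [412.1, -282.9, 185.6]
ee_rot: [0.276, 1.554, -0.276]
wrist_force: [0.3, 0.3, -0.3]
width: 55.4
```

```bash
python3 look.py r2 wrist side
python3 - <<'E'
from h import *
crop(cv2.imread("pics/side_r2.png"),150,190,280,310,5,"pics/c6.png")
E
```

```text
19.65 [ 412.0837292  -282.9375267   185.60702329] 55.43825411596201 [ 0.34278954  0.28912776 -0.3493821 ]
```

View pics/c6.png

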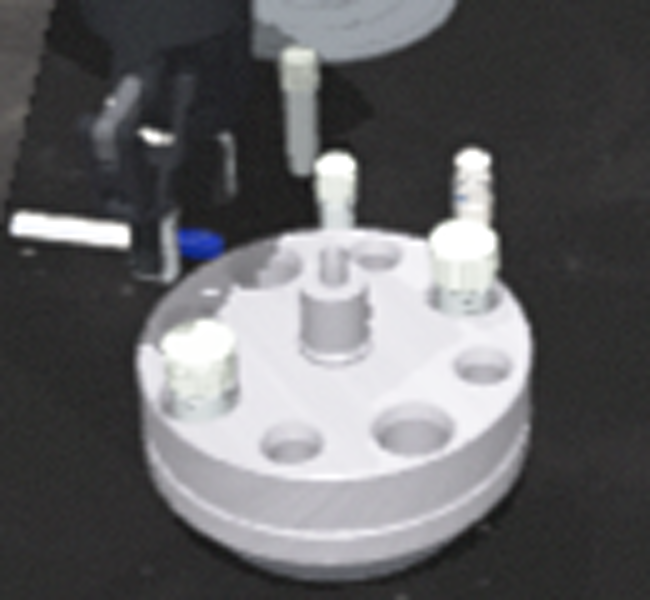

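View pics/wrist_r2.png

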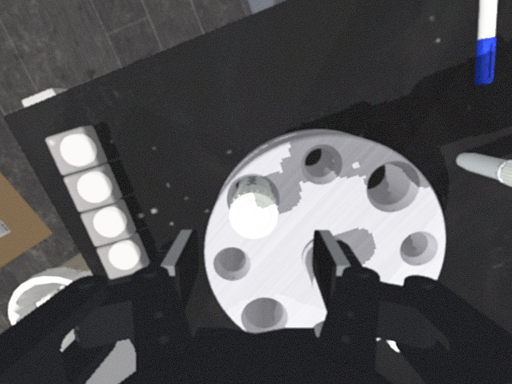

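Call:
servo_tool --pt "0.3 1 0.4 0 0.65" --pt "0.3 1 0 0 0.65" --pt "0.3 1 0 0 0.65" --pt "0.3 1 0 0 0.65" --pt "0.3 1 0 0 0.65" --pt "0.3 1 0 0 0.65" --pt "0.3 1 0 0 0.65" --pt "0.3 1 0 0 0.65"

```text
clock: 20.75
position: [460.0, -122.3, 192.2]
ee_rot: [0.276, 1.554, -0.276]
wrist_force: [-0.0, -0.1, -0.0]
width: 55.6
```

Call:
servo_tool --pt "0.3 1 0 0 0.6" --pt "0.3 1 0 0 0.6" --pt "0.25 0.55 -0.5 0 0.6" --pt "0 0 -1 0 0.6" --pt "0 0 -1 0 0.6" --pt "0 0 0 0 0.6" --pt "0 0 0 0 0.6" --pt "0 0 0 0 0.6"

```text
clock: 21.75
position: [477.8, -72.4, 143.9]
ee_rot: [0.276, 1.552, -0.276]
wrist_force: [-0.4, 1.0, -0.3]
width: 51.4
```

```bash
python3 look.py a3 wrist
```

```text
21.75 [477.75026721 -72.36799188 143.86138496] 51.41107298497764 [-0.42668284  1.00431084 -0.31316884]
```

View pics/wrist_a3.png

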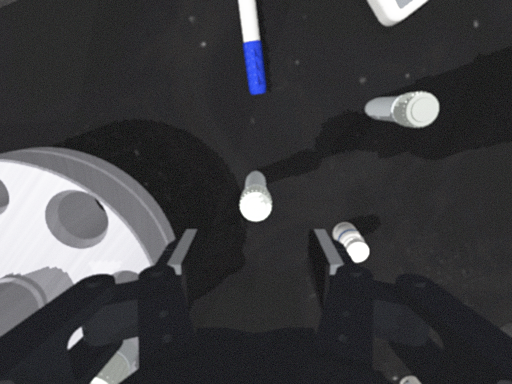

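Run:
```python
from h import *
import pickle
m,s=pickle.load(open("wrist_a3.pkl","rb"));print(at(m,255.5,207,86),at(m,425,109,86))
```

```text
[476.47495062 -72.08394806  86.        ] [452.55747237  49.03251118  86.        ]
```

Offset about 1 mm; descend 83 mm and grip.

Call:
servo_tool --pt "-0.05 0 -1 0 0.6" --pt "0 0 -1 0 0.6" --pt "0 0 -1 0 0.6" --pt "0 0 -1 0 0.6" --pt "0 0 -0.15 0 0.6" --pt "0 0 0 0 0.1" --pt "0 0 0 0 0.1" --pt "0 0 0 0 0.1" --force 35

```text
clock: 22.8
position: [477.1, -72.4, 61.2]
ee_rot: [0.276, 1.551, -0.276]
wrist_force: [-0.5, -0.3, 5.7]
width: 19.9
```

Call:
servo_tool --pt "0 0 0 0 0.1" --pt "0 0 1 0 0.1" --pt "0 0 1 0 0.1" --pt "0 0 1 0 0.1" --pt "0 0 1 0 0.1" --pt "0 0 1 0 0.1" --pt "0 0 1 0 0.1" --pt "0 0 1 0 0.1"

```text
clock: 23.8
position: [476.2, -72.1, 201.2]
ee_rot: [0.276, 1.553, -0.276]
wrist_force: [0.1, 0.7, -0.6]
width: 19.6
```

```bash
python3 look.py g3 wrist
```

```text
23.8 [476.23403074 -72.12452012 201.23262085] 19.646031239135933 [ 0.05734838  0.70474331 -0.6351652 ]
```

View pics/wrist_g3.png

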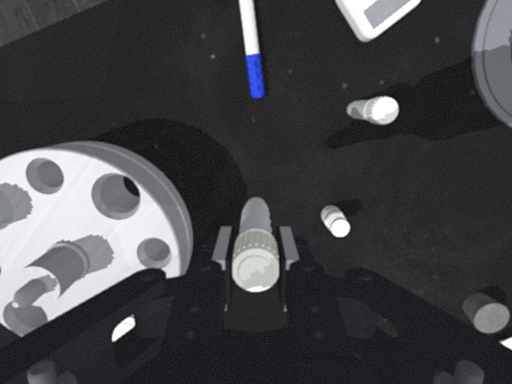

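Call:
servo_tool --pt "-0.3 -1 1 0 0.1" --pt "-0.3 -1 1 0 0.1" --pt "-0.3 -1 0.2 0 0.1" --pt "-0.1 -1 0 0 0.1" --pt "0 -1 0 0 0.1" --pt "0 -1 0 0 0.1" --pt "0 -1 0 0 0.1" --pt "0 -1 0 0 0.1"

```text
clock: 24.85
position: [456.3, -233.4, 244.2]
ee_rot: [0.276, 1.553, -0.276]
wrist_force: [0.5, -0.3, 0.0]
width: 19.5
```

Call:
servo_tool --pt "0 -1 0 0 0.1" --pt "0 -1 0 0 0.1" --pt "0 -1 0 0 0.1" --pt "0 -1 0 0 0.1" --pt "0 -0.4 0 0 0.1" --pt "0 0 0 0 0.1" --pt "0 0 0 0 0.1" --pt "0 0 0 0 0.1"

```text
clock: 25.85
position: [456.4, -319.6, 244.4]
ee_rot: [0.276, 1.553, -0.275]
wrist_force: [0.2, 1.2, -1.2]
width: 19.7
```

```bash
python3 look.py p4 wrist
python3 - <<'E'
from h import *
crop(cv2.imread("pics/wrist_p4.png"),200,110,460,310,3,"pics/c7.png")
E
```

```text
25.85 [ 456.37913488 -319.57266611  244.43910276] 19.720619236878704 [ 0.21123933  1.17614737 -1.20141865]
```

View pics/c7.png

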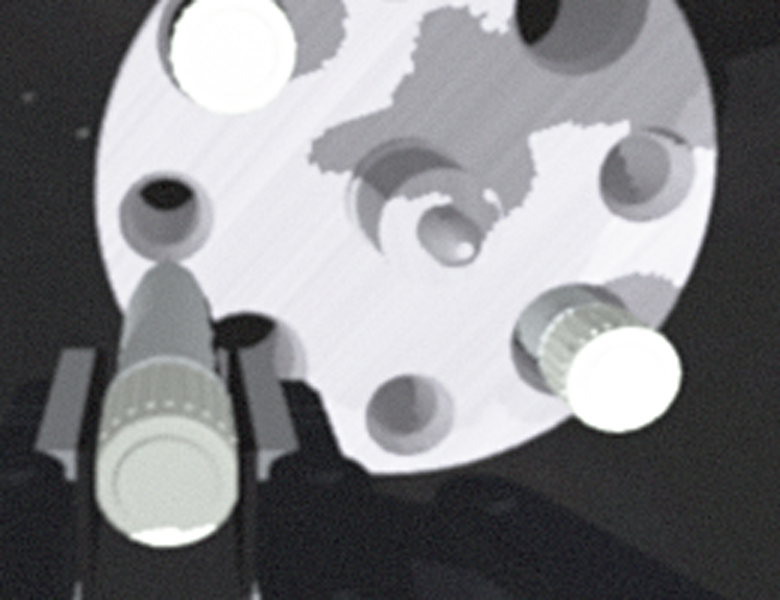

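Run:
```python
from h import *
import pickle
np.set_printoptions(precision=2,suppress=True)
m,s=pickle.load(open("wrist_p4.pkl","rb"))
C=lambda p:(200+p[0]/3,110+p[1]/3)
x,r=fitrotor(m,{5:C((166,217)),1:C((647,175)),7:C((409,414))});print(x,r)
for k in (5,1): a=x[2]+k*np.pi/4;print(x[0]+76*np.cos(a),x[1]+76*np.sin(a))
print(at(m,*C((168,479)),244.4+26), at(m,*C((166,217)),98))
t=np.arange(0,6.28,.3)
p=proj(m,np.c_[456.2+7*np.cos(t),-319.3+7*np.sin(t),np.full(len(t),183.4)]);print((p.min(0)-[200,110])*3,(p.max(0)-[200,110])*3)
```

```text
[ 478.91 -247.64    0.52] [[-0.17 -0.19]
 [-0.01 -0.04]
 [ 0.19  0.26]]
459.1941622431222 -321.03315472919695
498.632710006245 -174.23873742957386
[ 454.66 -318.96  270.4 ] [ 459.42 -320.95   98.  ]
[137.8  262.13] [198.54 319.98]
```

Call:
servo_tool --pt "0.15 -0.08 -0.5 0 0.1" --pt "0 0 -1 0 0.1" --pt "0 0 -1 0 0.1" --pt "0 0 -1 0 0.1" --pt "0 0 0 0 0.1" --pt "0 0 0 0 0.1" --pt "0 0 0 0 0.1" --pt "0 0 0 0 0.1"

```text
clock: 26.9
position: [459.6, -322.0, 174.9]
ee_rot: [0.276, 1.552, -0.276]
wrist_force: [0.4, -0.1, 0.4]
width: 19.5
```

```bash
python3 look.py p5 wrist
python3 - <<'E'
from h import *
crop(cv2.imread("pics/wrist_p5.png"),180,110,400,310,3,"pics/c8.png")
E
```

```text
26.9 [ 459.59528933 -321.98845952  174.89497627] 19.531762445412706 [ 0.43598254 -0.05939963  0.43289489]
```

View pics/c8.png

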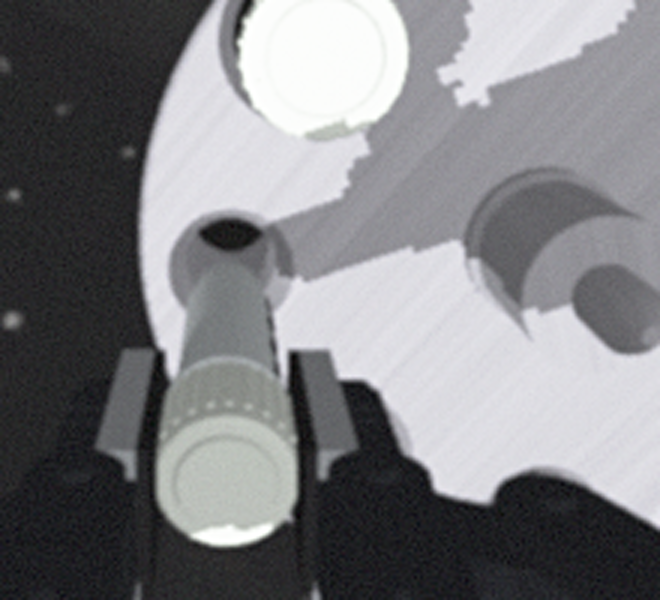

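Run:
```python
from h import *
import pickle
np.set_printoptions(precision=2,suppress=True)
m,s=pickle.load(open("wrist_p5.pkl","rb"))
C=lambda p:(180+p[0]/3,110+p[1]/3)
print(at(m,*C((231,267)),98))
t=np.arange(0,6.28,.3)
for c in ((459.3,-321.5),(458.3,-321.5),(459.3,-320.5)):
  p=proj(m,np.c_[c[0]+7*np.cos(t),c[1]+7*np.sin(t),np.full(len(t),114)]);print((p.min(0)-[180,110])*3,(p.max(0)-[180,110])*3)
```

```text
[ 458.81 -320.72   98.  ]
[198.64 261.33] [259.44 319.23]
[197.11 257.37] [257.98 315.4 ]
[202.73 259.88] [263.56 317.83]
```

Call:
servo_tool --pt "-0.02 0.03 -0.5 0 0.1" --pt "0 0 -0.6 0 0.1" --pt "0 0 -0.6 0 0.1" --pt "0 0 -0.6 0 0.1" --pt "0 0 -0.6 0 0.1" --pt "0 0 -0.4 0 0.1" --pt "0 0 0 0 0.1" --pt "0 0 0 0 0.1"

```text
clock: 27.95
position: [459.1, -321.3, 108.6]
ee_rot: [0.276, 1.553, -0.276]
wrist_force: [0.0, -0.4, -1.0]
width: 19.8
```

Call:
servo_tool --pt "0 0 -0.22 0 0.1" --pt "0 0 0 0 0.1" --pt "0 0 0 0 0.5" --pt "0 0 0 0 0.5" --pt "0 0 1 0 0.5" --pt "0 0 1 0 0.5" --pt "0 0 1 0 0.5" --pt "0 0 1 0 0.5"

```text
clock: 28.95
position: [458.9, -321.1, 184.7]
ee_rot: [0.276, 1.553, -0.276]
wrist_force: [-0.3, -0.2, -1.0]
width: 42.8
```

```bash
python3 look.py r3 side
python3 - <<'E'
from h import *
crop(cv2.imread("pics/side_r3.png"),150,190,280,310,5,"pics/c9.png")
E
```

```text
28.95 [ 458.88092918 -321.14876137  184.6685238 ] 42.83139267307323 [-0.30671933 -0.24271087 -0.97139281]
```

View pics/c9.png

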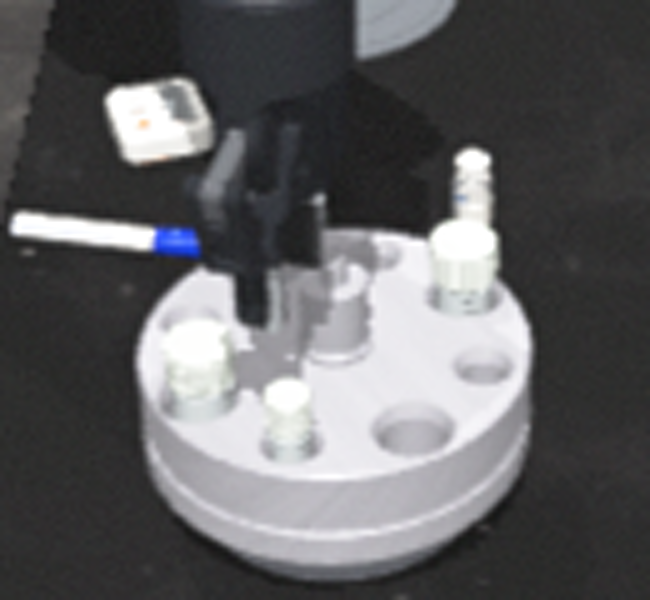

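Call:
servo_tool --pt "0 1 0.5 0 0.6" --pt "0 1 0 0 0.6" --pt "0 1 0 0 0.6" --pt "0 1 0 0 0.6" --pt "0 1 0 0 0.6" --pt "0 1 0 0 0.6" --pt "0 1 0 0 0.6" --pt "0 1 0 0 0.6"

```text
clock: 30.0
position: [458.9, -159.8, 193.9]
ee_rot: [0.276, 1.553, -0.276]
wrist_force: [-0.2, 0.2, 0.6]
width: 51.2
```

Call:
servo_tool --pt "0 1 0 0 0.6" --pt "0 1 0 0 0.6" --pt "0 1 0 0 0.6" --pt "0 1 0 0 0.6" --pt "0 1 0 0 0.6" --pt "-0.1 1 0 0 0.6" --pt "-0.1 1 0 0 0.6" --pt "-0.1 1 0 0 0.6"

```text
clock: 31.0
position: [452.7, 0.1, 193.9]
ee_rot: [0.276, 1.553, -0.276]
wrist_force: [0.1, 0.8, -0.5]
width: 51.2
```

Call:
servo_tool --pt "0 1 0 0 0.6" --pt "0 1 0 0 0.6" --pt "0 0.45 -0.5 0 0.6" --pt "0 0 -1 0 0.6" --pt "0 0 -1 0 0.6" --pt "0 0 0 0 0.6" --pt "0 0 0 0 0.6" --pt "0 0 0 0 0.6"

```text
clock: 32.0
position: [453.4, 47.8, 144.6]
ee_rot: [0.276, 1.552, -0.276]
wrist_force: [-0.4, 0.1, 0.0]
width: 51.2
```

```bash
python3 look.py a4 wrist
```

```text
32.0 [453.44778319  47.77654999 144.57757667] 51.17663816824595 [-0.40853845  0.12931435  0.04165532]
```

View pics/wrist_a4.png

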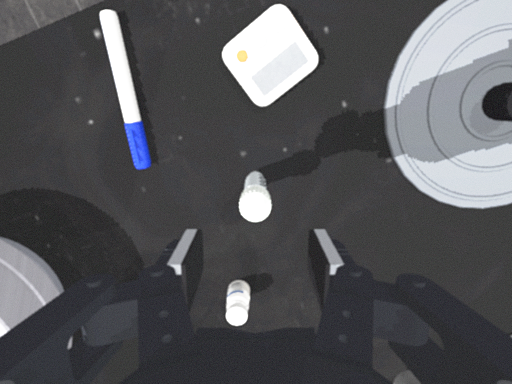

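Same picture position as S2 had; descend and grip.

Call:
servo_tool --pt "-0.05 0 -1 0 0.6" --pt "0 0 -1 0 0.6" --pt "0 0 -1 0 0.6" --pt "0 0 -1 0 0.6" --pt "0 0 -0.17 0 0.6" --pt "0 0 0 0 0.1" --pt "0 0 0 0 0.1" --pt "0 0 0 0 0.1" --force 35

```text
clock: 33.05
position: [452.8, 47.8, 61.4]
ee_rot: [0.276, 1.551, -0.276]
wrist_force: [-0.6, 0.0, 6.7]
width: 19.6
```

Call:
servo_tool --pt "0 0 0 0 0.1" --pt "0 0 1 0 0.1" --pt "0 0 1 0 0.1" --pt "0 0 1 0 0.1" --pt "0 0 1 0 0.1" --pt "0 0 1 0 0.1" --pt "0.3 -1 1 0 0.1" --pt "0.3 -1 1 0 0.1"

```text
clock: 34.05
position: [464.0, 7.5, 201.5]
ee_rot: [0.275, 1.553, -0.275]
wrist_force: [1.3, 0.1, -0.3]
width: 19.6
```

Call:
servo_tool --pt "0.3 -1 0 0 0.1" --pt "0.3 -1 0 0 0.1" --pt "0.3 -1 0 0 0.1" --pt "0.3 -1 0 0 0.1" --pt "0.3 -1 0 0 0.1" --pt "0.2 -1 0 0 0.1" --pt "0 -1 0 0 0.1" --pt "0 -1 0 0 0.1"

```text
clock: 35.05
position: [497.7, -153.5, 200.5]
ee_rot: [0.276, 1.553, -0.276]
wrist_force: [-0.6, -0.0, -0.5]
width: 19.3
```

Call:
servo_tool --pt "0 -1 0 0 0.1" --pt "0 0 0 0 0.1" --pt "0 0 0 0 0.1" --pt "0 0 0 0 0.1" --pt "0 0 0 0 0.1" --pt "0 0 0 0 0.1" --pt "0 0 0 0 0.1" --pt "0 0 0 0 0.1"

```text
clock: 36.05
position: [497.9, -172.1, 200.5]
ee_rot: [0.276, 1.553, -0.276]
wrist_force: [-0.4, -1.0, 0.4]
width: 19.6
```

```bash
python3 look.py p6 wrist
python3 - <<'E'
from h import *
crop(cv2.imread("pics/wrist_p6.png"),60,40,300,310,2.2,"pics/c10.png")
E
```

```text
36.05 [ 497.92676872 -172.08416435  200.49966313] 19.550803389692987 [-0.39620987 -0.96309513  0.44195746]
```

View pics/wrist_p6.png

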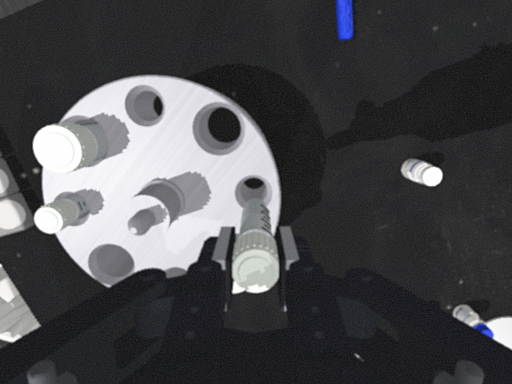

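Run:
```python
from h import *
crop(cv2.imread("pics/wrist_p6.png"),110,70,310,310,2.4,"pics/c11.png")
```

```text
(no output)
```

View pics/c11.png

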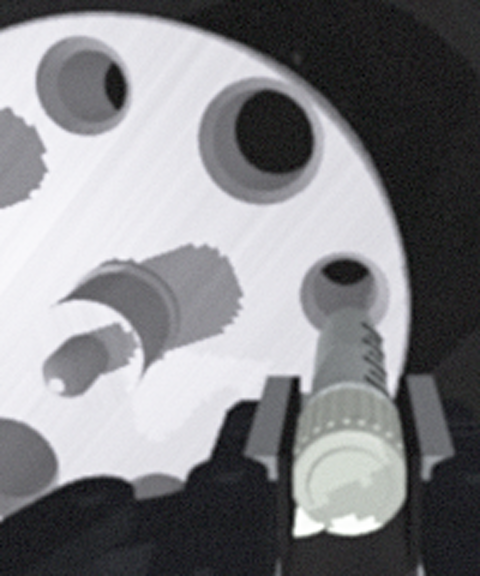

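Run:
```python
from h import *
import pickle
np.set_printoptions(precision=2,suppress=True)
m,s=pickle.load(open("wrist_p6.pkl","rb"))
C=lambda p:(110+p[0]/2.4,70+p[1]/2.4)
x,r=fitrotor(m,{1:C((344,296)),3:C((84,85)),2:C((261,141))});print(x,r)
for k in (1,): a=x[2]+k*np.pi/4;print(x[0]+76*np.cos(a),x[1]+76*np.sin(a))
print(at(m,*C((344,296)),98))
t=np.arange(0,6.28,.3)
p=proj(m,np.c_[497.8+7*np.cos(t),-172+7*np.sin(t),np.full(len(t),139.5)]);print((p.min(0)-[110,70])*2.4,(p.max(0)-[110,70])*2.4)
```

```text
[ 478.68 -247.72    0.52] [[ 0.01 -0.15]
 [ 0.01 -0.07]
 [-0.02  0.21]]
498.7537803107156 -174.4188774938243
[ 498.87 -174.47   98.  ]
[325.77 306.16] [374.36 352.44]
```

Call:
servo_tool --pt "0.03 -0.09 0 0 0.1" --pt "0 0 -0.8 0 0.1" --pt "0 0 -0.8 0 0.1" --pt "0 0 0 0 0.1" --pt "0 0 0 0 0.1" --pt "0 0 0 0 0.1" --pt "0 0 0 0 0.1" --pt "0 0 0 0 0.1"

```text
clock: 37.1
position: [498.6, -174.0, 168.7]
ee_rot: [0.276, 1.553, -0.276]
wrist_force: [-0.7, 0.5, -0.5]
width: 19.7
```

```bash
python3 look.py p7 wrist
python3 - <<'E'
from h import *
import pickle
np.set_printoptions(precision=2,suppress=True)
crop(cv2.imread("pics/wrist_p7.png"),210,150,310,310,4,"pics/c12.png")
m,s=pickle.load(open("wrist_p7.pkl","rb"))
t=np.arange(0,6.28,.3)
c=[498.7,-174.3]
for r,z in ((7,s["position"][2]-61),(12.5,98)):
  p=proj(m,np.c_[c[0]+r*np.cos(t),c[1]+r*np.sin(t),np.full(len(t),z)]);print((p.min(0)-[210,150])*4,(p.max(0)-[210,150])*4)
E
```

```text
37.1 [ 498.61285911 -174.00379399  168.74523403] 19.68399554042715 [-0.73452011  0.5299179  -0.48243017]
[141.2  192.03] [222.16 269.09]
[112.55 146.44] [251.06 278.79]
```

View pics/c12.png

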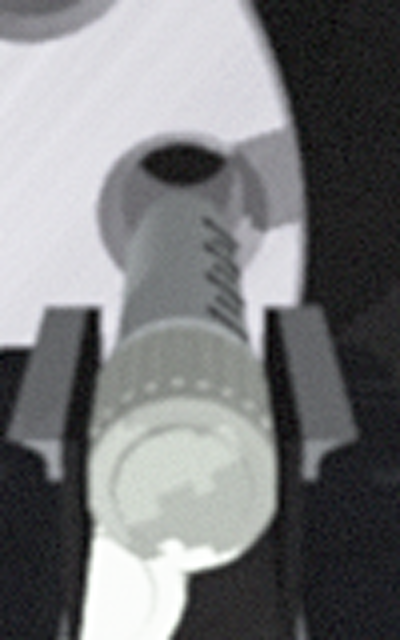

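Call:
servo_tool --pt "0 0 -0.5 0 0.1" --pt "0 0 -0.6 0 0.1" --pt "0 0 -0.6 0 0.1" --pt "0 0 -0.6 0 0.1" --pt "0 0 -0.6 0 0.1" --pt "0 0 -0.15 0 0.1" --pt "0 0 0 0 0.1" --pt "0 0 0 0 0.1"

```text
clock: 38.15
position: [498.8, -174.1, 107.9]
ee_rot: [0.276, 1.552, -0.276]
wrist_force: [-0.4, -0.6, -0.8]
width: 19.6
```

Call:
servo_tool --pt "0 0 -0.2 0 0.1" --pt "0 0 0 0 0.1" --pt "0 0 0 0 0.5" --pt "0 0 0 0 0.5" --pt "0 0 1 0 0.5" --pt "0 0 1 0 0.5" --pt "0 0 1 0 0.5" --pt "0 0 1 0 0.5"

```text
clock: 39.15
position: [498.5, -173.9, 184.2]
ee_rot: [0.276, 1.553, -0.276]
wrist_force: [0.0, 0.3, -0.2]
width: 42.8
```

Call:
servo_tool --pt "0 1 0 0 0.8" --pt "0 1 0 0 0.8" --pt "0 1 0 0 0.8" --pt "0 1 0 0 0.8" --pt "0 1 0 0 0.8" --pt "0 1 0 0 0.8" --pt "0 1 0 0 0.8" --pt "0 1 0 0 0.8"

```text
clock: 40.15
position: [498.2, -12.3, 183.3]
ee_rot: [0.276, 1.554, -0.276]
wrist_force: [0.7, -0.5, -0.3]
width: 68.3
```

```bash
python3 look.py r4 side scene
python3 - <<'E'
from h import *
a=cv2.resize(cv2.imread("pics/side_r4.png")[190:310,150:290],None,fx=3,fy=3,interpolation=2)
b=cv2.resize(cv2.imread("pics/scene_r4.png")[110:230,300:440],None,fx=3,fy=3,interpolation=2)
cv2.imwrite("pics/c13.png",np.vstack([a,b])[:,:])
E
```

```text
40.15 [498.17150063 -12.29543704 183.25197153] 68.29586335372232 [ 0.74474179 -0.52442635 -0.2894671 ]
```

View pics/c13.png

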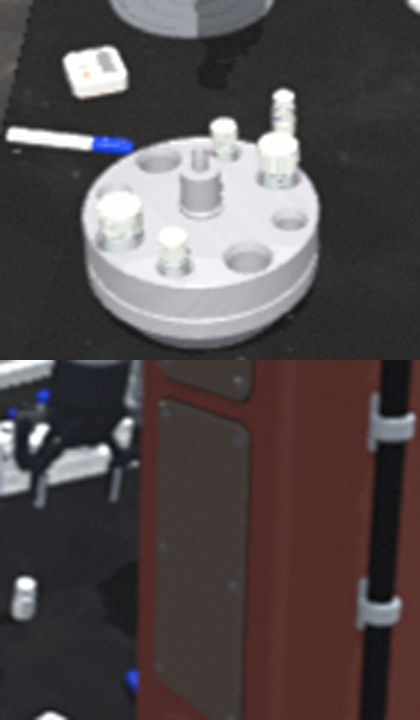

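Call:
servo_tool --pt "-0.2 1 0 0 0.8" --pt "-0.2 1 0 0 0.8" --pt "-0.2 1 0 0 0.8" --pt "-0.2 1 0 0 0.8" --pt "-0.2 1 0 0 0.8" --pt "-0.2 1 0 0 0.8" --pt "-0.2 1 0 0 0.8" --pt "-0.2 1 0 0 0.8"

```text
clock: 41.25
position: [466.2, 146.6, 183.4]
ee_rot: [0.276, 1.553, -0.276]
wrist_force: [0.5, -0.2, -0.9]
width: 67.8
```

Call:
servo_tool --pt "-0.1 1 0 0 0.8" --pt "-0.1 1 0 0 0.8" --pt "0 1 0 0 0.8" --pt "0 1 0 0 0.8" --pt "0 1 0 0 0.8" --pt "0 1 0 0 0.8" --pt "0 0 0 0 0.8" --pt "0 0 0 0 0.8"

```text
clock: 42.25
position: [462.4, 265.9, 183.3]
ee_rot: [0.275, 1.553, -0.276]
wrist_force: [0.7, -0.6, -0.4]
width: 68.3
```

```bash
python3 look.py l1 wrist
```

```text
42.25 [462.35743798 265.92530753 183.344067  ] 68.2839997257286 [ 0.66175938 -0.58318201 -0.38966238]
```

View pics/wrist_l1.png

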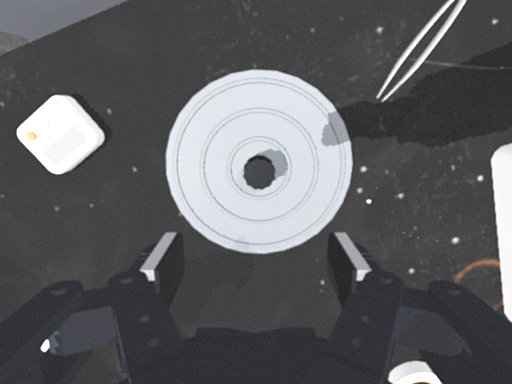

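Run:
```python
from h import *
import pickle
np.set_printoptions(precision=2,suppress=True)
m,s=pickle.load(open("wrist_l1.pkl","rb"))
t=np.arange(0,6.28,.02)
def f(x):
  p=proj(m,np.c_[x[0]+98*np.cos(t),x[1]+98*np.sin(t),np.full(len(t),6)]);return np.r_[p.min(0),p.max(0)]-[166,69,352,253]
r=least_squares(f,(462,268));print(r.x,r.fun)
print(at(m,259.5,172.5,34))
```

```text
[459.92 270.48] [-1.09 -0.54  1.09  0.95]
[458.32 271.3   34.  ]
```

Call:
servo_tool --pt "-0.13 0.24 -1 0 0.8" --pt "0 0 -1 0 0.8" --pt "0 0 -1 0 0.8" --pt "0 0 -1 0 0.8" --pt "0 0 -1 0 0.8" --pt "0 0 -1 0 0.8" --pt "0 0 0 0 0.8" --pt "0 0 0 0 0.8"

```text
clock: 43.3
position: [460.4, 270.7, 64.2]
ee_rot: [0.277, 1.552, -0.276]
wrist_force: [0.4, 0.3, 1.1]
width: 68.4
```

```bash
python3 look.py l2 wrist
```

```text
43.3 [460.36063903 270.69902866  64.23226251] 68.38579076156775 [0.37945537 0.3470856  1.13041456]
```

View pics/wrist_l2.png

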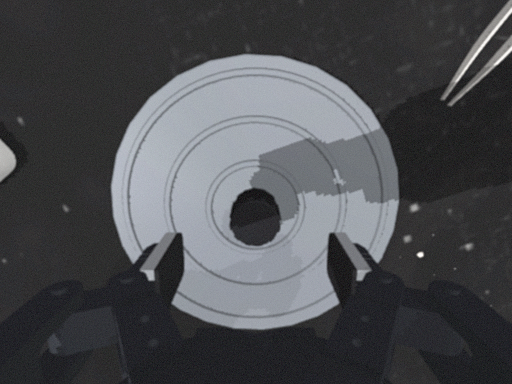

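Run:
```python
from h import *
import pickle
np.set_printoptions(precision=2,suppress=True)
m,s=pickle.load(open("wrist_l2.pkl","rb"))
crop(cv2.imread("pics/wrist_l2.png"),210,170,310,260,6,"pics/c14.png")
t=np.arange(0,6.28,.1)
for c in ([460,270.7],[459,270.7]):
 for r,z in ((15,34),(15,6),(98,6)):
  p=proj(m,np.c_[c[0]+r*np.cos(t),c[1]+r*np.sin(t),np.full(len(t),z)]);print(r,z,p.min(0),p.max(0))
```

```text
15 34 [230.24 199.21] [280.88 246.65]
15 6 [233.42 186.89] [277.59 228.84]
98 6 [110.16  52.18] [400.86 330.29]
15 34 [229.62 197.66] [280.33 245.23]
15 6 [232.89 185.53] [277.11 227.57]
98 6 [109.46  50.47] [400.52 329.24]
```

View pics/c14.png

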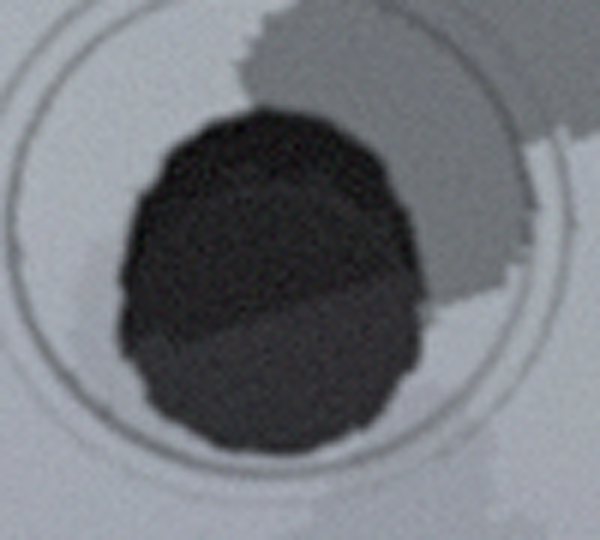

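Call:
servo_tool --pt "-0.05 0 -0.7 0 0.8" --pt "0 0 -0.7 0 0.8" --pt "0 0 -0.7 0 0.8" --pt "0 0 -0.6 0 0.8" --pt "0 0 0 0 0.8" --pt "0 0 0 0 0.15" --pt "0 0 0 0 0.15" --pt "0 0 0 0 0.15" --force 70

```text
clock: 44.35
position: [459.3, 271.0, 10.3]
ee_rot: [0.276, 1.552, -0.276]
wrist_force: [-1.1, -0.2, 6.0]
width: 27.3
```

Call:
servo_tool --pt "0 0 0 0 0.15" --pt "0 0 0.2 0 0.15" --pt "0 0 0.3 0 0.15" --pt "0 0 0.4 0 0.15" --pt "0 0 0.4 0 0.15" --pt "0 0 0.4 0 0.15" --pt "0 0 0.4 0 0.15" --pt "0 0 0.4 0 0.15"

```text
clock: 45.35
position: [458.9, 270.9, 60.1]
ee_rot: [0.276, 1.553, -0.276]
wrist_force: [0.6, -0.3, -2.2]
width: 27.8
```

```bash
python3 look.py l3 wrist side
```

```text
45.35 [458.92578727 270.86156158  60.10136815] 27.752781016269466 [ 0.62842603 -0.33504305 -2.20232258]
```

View pics/wrist_l3.png

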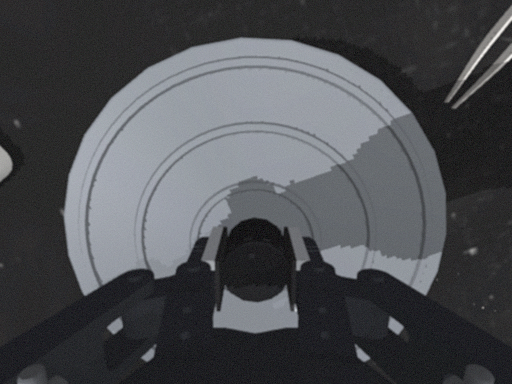

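View pics/side_l3.png

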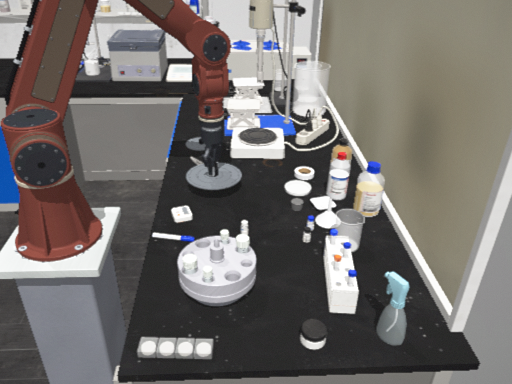

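Call:
servo_tool --pt "0 -0.2 0.6 0 0.15" --pt "0 -0.4 0.8 0 0.15" --pt "0 -0.6 0.9 0 0.15" --pt "0 -0.8 0.9 0 0.15" --pt "0 -0.9 0.9 0 0.15" --pt "0 -0.9 0.9 0 0.15" --pt "0 -0.9 0.9 0 0.15" --pt "0 -0.9 0.9 0 0.15"

```text
clock: 46.45
position: [458.8, 157.3, 196.9]
ee_rot: [0.276, 1.553, -0.276]
wrist_force: [0.2, -0.3, -2.0]
width: 27.3
```

Call:
servo_tool --pt "0.1 -0.9 0.3 0 0.15" --pt "0.1 -0.9 0 0 0.15" --pt "0.1 -0.9 0 0 0.15" --pt "0.1 -0.9 0 0 0.15" --pt "0.1 -0.9 0 0 0.15" --pt "0.1 -0.9 0 0 0.15" --pt "0.1 -0.9 0 0 0.15" --pt "0.1 -0.9 0 0 0.15"

```text
clock: 47.45
position: [474.5, 13.4, 202.3]
ee_rot: [0.276, 1.553, -0.277]
wrist_force: [1.1, -0.5, -2.2]
width: 27.3
```

Call:
servo_tool --pt "0.1 -0.9 0 0 0.15" --pt "0.1 -0.9 0 0 0.15" --pt "0 -0.9 0 0 0.15" --pt "0 -0.9 0 0 0.15" --pt "0 -0.9 0 0 0.15" --pt "0 -0.9 0 0 0.15" --pt "0 -0.9 0 0 0.15" --pt "0 -0.8 0 0 0.15"

```text
clock: 48.45
position: [478.9, -128.3, 201.5]
ee_rot: [0.276, 1.553, -0.276]
wrist_force: [0.3, -0.1, -1.3]
width: 27.2
```

Call:
servo_tool --pt "0 -0.9 0 0 0.15" --pt "0 -0.9 0 0 0.15" --pt "0 -0.9 0 0 0.15" --pt "0 -0.9 0 0 0.15" --pt "0 -0.9 0 0 0.15" --pt "0 -0.9 0 0 0.15" --pt "0 -0.55 0 0 0.15" --pt "0 0 0 0 0.15"

```text
clock: 49.45
position: [478.8, -246.8, 201.4]
ee_rot: [0.277, 1.553, -0.277]
wrist_force: [-0.2, 1.1, -2.2]
width: 27.8
```

```bash
python3 look.py l4 wrist side
python3 - <<'E'
from h import *
crop(cv2.imread("pics/side_l4.png"),140,170,290,310,5,"pics/c15.png")
E
```

```text
49.45 [ 478.83849125 -246.83822267  201.35565425] 27.756831309951718 [-0.24677408  1.08951463 -2.23479835]
```

View pics/c15.png

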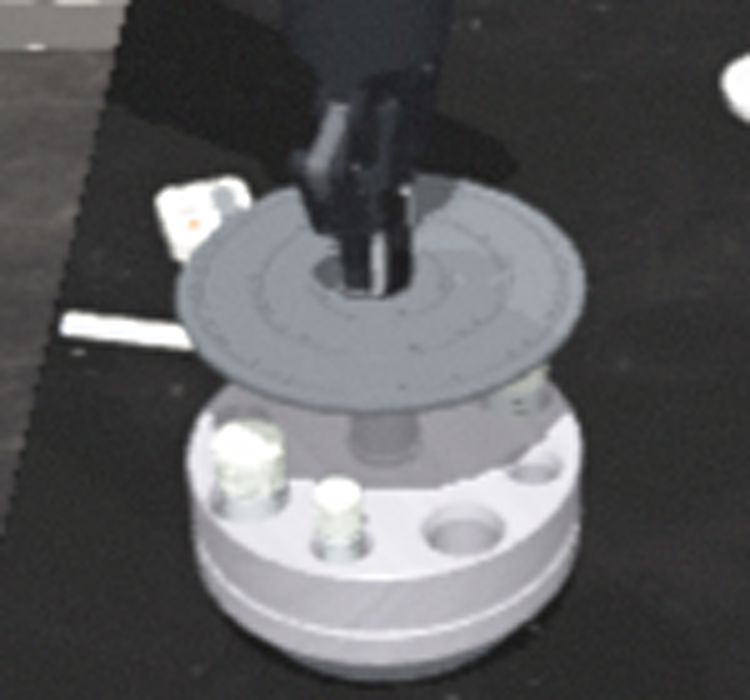

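View pics/wrist_l4.png

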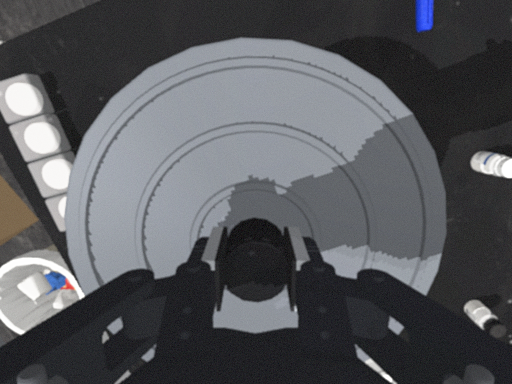

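Run:
```python
from h import *
import pickle
np.set_printoptions(precision=2,suppress=True)
m,s=pickle.load(open("wrist_l4.pkl","rb"))
im=cv2.imread("pics/wrist_l4.png")
t=np.arange(0,6.28,.01)
for z in (196,198,200):
 def f(x):
  p=proj(m,np.c_[x[0]+98*np.cos(t),x[1]+98*np.sin(t),np.full(len(t),z)]);return np.r_[p.min(0),p.max(0)[0]]-[65.5,38,446.5]
 r=least_squares(f,(478,-247));print(z,r.x,r.fun)
# side silhouette
m,s=pickle.load(open("side_l4.pkl","rb"))
for z in (191.4,):
 p=proj(m,np.c_[478.8+98*np.cos(t),-247.3+98*np.sin(t),np.full(len(t),z)]);q=(p-[140,170])*5;print(q.min(0),q.max(0),q[q[:,0].argmin()],q[q[:,0].argmax()],q[q[:,1].argmax()])
```

```text
196 [ 480.78 -247.52] [-1.49  0.38  1.49]
198 [ 481.34 -247.73] [-3.68  0.95  3.68]
200 [ 481.9  -247.94] [-5.93  1.55  5.92]
[169.87 180.74] [579.36 417.66] [169.87 304.44] [579.36 293.79] [364.96 417.66]
```

Call:
servo_tool --pt "-0.05 -0.02 -0.4 0 0.15" --pt "0 0 -0.4 0 0.15" --pt "0 0 -0.4 0 0.15" --pt "0 0 -0.4 0 0.15" --pt "0 0 -0.3 0 0.15" --pt "0 0 -0.3 0 0.15" --pt "0 0 0 0 0.15" --pt "0 0 0 0 0.15"

```text
clock: 50.55
position: [478.0, -246.7, 157.7]
ee_rot: [0.276, 1.553, -0.276]
wrist_force: [0.1, -0.8, -2.4]
width: 27.7
```

Call:
servo_tool --pt "0 -0.03 -0.15 0 0.15" --pt "0 0 -0.15 0 0.15" --pt "0 0 -0.1 0 0.15" --pt "0 0 0 0 0.15" --pt "0 0 0 0 0.15" --pt "0 0 0 0 0.15" --pt "0 0 0 0 0.15" --pt "0 0 0 0 0.15"

```text
clock: 51.55
position: [477.9, -247.1, 149.5]
ee_rot: [0.276, 1.553, -0.276]
wrist_force: [0.8, -0.1, -1.6]
width: 27.3
```

```bash
python3 look.py l5 side wrist
python3 - <<'E'
from h import *
crop(cv2.imread("pics/side_l5.png"),140,170,290,310,5,"pics/c16.png")
E
```

```text
51.55 [ 477.92686903 -247.14410933  149.54459486] 27.295374733925474 [ 0.81270918 -0.06949564 -1.58470199]
```

View pics/c16.png

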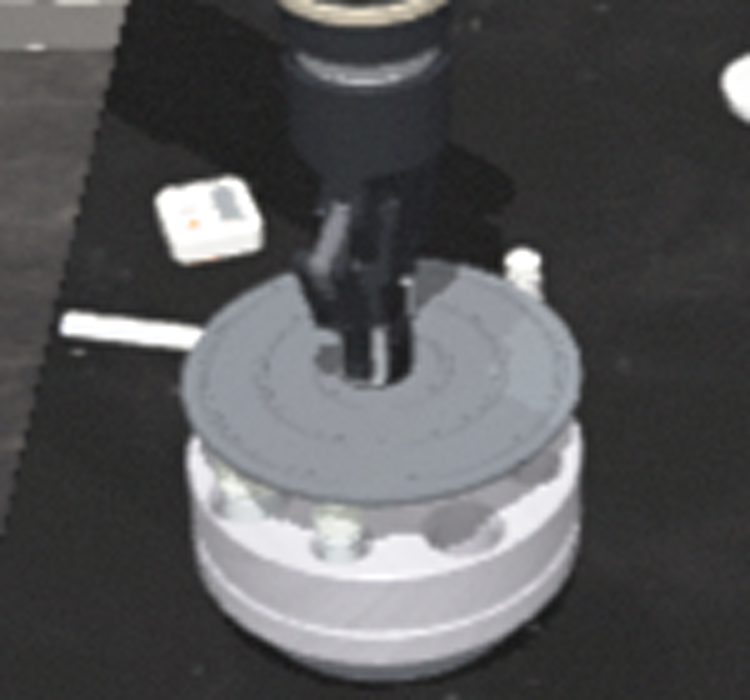

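Call:
servo_tool --pt "0 0 -0.05 0 0.15" --pt "0 0 -0.05 0 0.15" --pt "0 0 0 0 0.15" --pt "0 0 0 0 0.15" --pt "0 0 0 0 0.15" --pt "0 0 0 0 0.15" --pt "0 0 0 0 0.15" --pt "0 0 0 0 0.15"

```text
clock: 52.65
position: [478.0, -247.2, 148.2]
ee_rot: [0.276, 1.553, -0.276]
wrist_force: [-2.6, 1.3, 7.8]
width: 27.3
```

Call:
servo_tool --pt "0 0 0 0 0.25" --pt "0 0 0 0 0.4" --pt "0 0 0 0 0.6" --pt "0 0 0 0 0.8" --pt "0 0 0.4 0 0.8" --pt "0 0 1 0 0.8" --pt "0 0 1 0 0.8" --pt "0 0 1 0 0.8"

```text
clock: 53.65
position: [478.0, -247.2, 216.7]
ee_rot: [0.276, 1.553, -0.276]
wrist_force: [0.7, -0.5, -0.1]
width: 68.1
```

Call:
servo_tool --pt "0 1 1 0 0.8" --pt "0 1 1 0 0.8" --pt "0 1 1 0 0.8" --pt "0 1 0 0 0.8" --pt "0 1 0 0 0.8" --pt "0 1 0 0 0.8" --pt "0 1 0 0 0.8" --pt "0 1 0 0 0.8"

```text
clock: 54.65
position: [477.5, -85.8, 274.9]
ee_rot: [0.276, 1.554, -0.276]
wrist_force: [-0.5, 0.8, 0.3]
width: 68.1
```

```bash
python3 look.py end side wrist
python3 - <<'E'
from h import *
import pickle
np.set_printoptions(precision=2,suppress=True)
crop(cv2.imread("pics/side_end.png"),140,170,290,310,5,"pics/c17.png")
m,s=pickle.load(open("side_end.pkl","rb"))
t=np.arange(0,6.28,.01)
p=proj(m,np.c_[480.5+98*np.cos(t),-248.5+98*np.sin(t),np.full(len(t),144)]);q=(p-[140,170])*5;print(q[q[:,0].argmin()],q[q[:,0].argmax()],q[q[:,1].argmin()],q[q[:,1].argmax()])
E
```

```text
54.65 [477.52133137 -85.75085894 274.8923947 ] 68.07396595012032 [-0.47849761  0.78151261  0.28938673]
[180.37 385.34] [581.17 374.08] [390.2  257.59] [371.77 501.61]
```

View pics/c17.png

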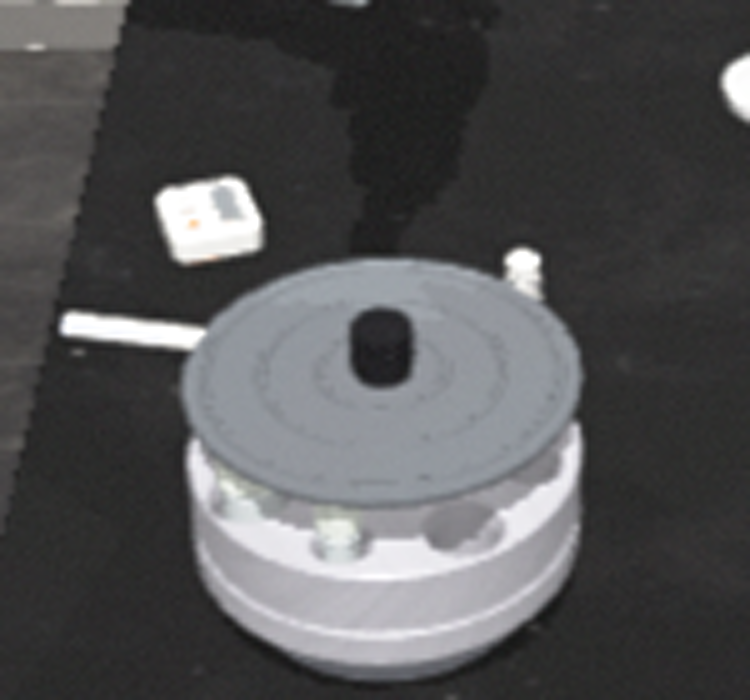

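View pics/wrist_end.png

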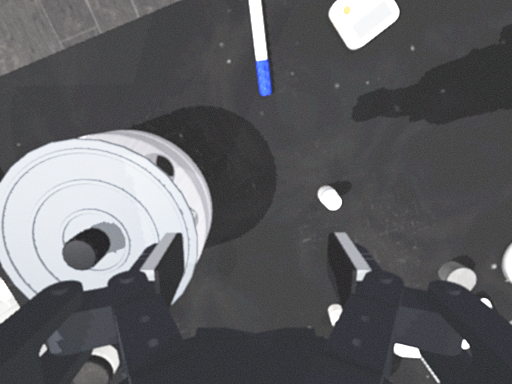

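View pics/side_end.png

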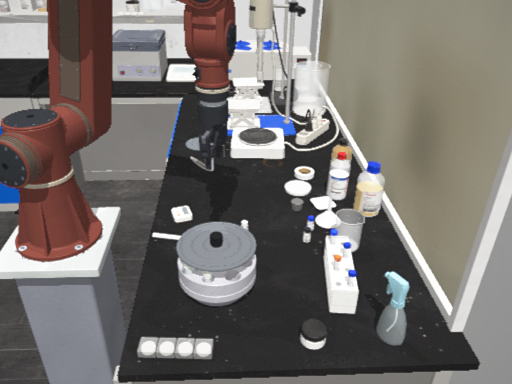

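```bash
python3 -c "
from station import *
print(job_done()); print(sense()['clock'])"
```

```text
the job is handed in; nothing more can be done
None
the job is handed in; nothing more can be done
```

The rotor is loaded and the lid is on. I handed the job in at about 55 s of the 128 s allowed; no verdict was reported.

- **Tubes:** the two wide tubes are in opposite wide wells (rotor 0° and 180°). The two slim tubes are in opposite narrow wells (45° and 225°). The side camera showed each cap at its seated height after release, and no tube was knocked over.
- **Lid:** it touched down at the hub's shoulder height, with the wrist force changing by about 10 N on contact. After release, its outline in the side picture matched a flat disc at that height to within about a millimetre.
- **Bystanders:** by eye in the last pictures, the vials and the stopper were where they started, and the gripper was clear of everything.
- **Disagreements:** the side camera put the rotor and tubes about 2 to 4 mm off from the other cameras, so I worked from the wrist camera. The rotor turned about 2° while the wide tubes went in, so I remeasured the wells before placing the slim ones.

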